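Load the two-well adapter into the tube reader and dial position 4

ROBOT

A 7-joint arm with a two-finger parallel gripper is mounted at the origin on the work surface. World frame = base frame: x ahead of the robot, y to its left, z up, the work surface at z = 0. Lengths are in m, angles in degrees, forces in N, time in s.
With the tool pointing down it reaches from about 0.425 to 0.875 m from the base axis. Payload 4.7 kg.
Tool frame: the origin (TCP) lies on the mounting face of the last link; the fingertips stand 182 mm ahead of it and the grasp point (between the pads) lies 164 mm ahead of it; z points along the fingers, y is the line along which they close (so a half turn about z gives the same grasp; the last joint's range is limited). The gripper opens to 87 mm and grips with 3 to 60 N. Pads are 19 mm wide; open, the fingers measure 117 mm over their backs; the gripper's body (75 mm by 190 mm) begins 51 mm behind the grasp point.
Start: joints at [-73.906, 18.392, -4.016, 83.108, 1.295, 78.541, -3.26], TCP at [0.171, 0.627, 0.405] pointing down, gripper open.
Joint ranges: [-163.93, 163.93], [-17.29, 119.83], [-79.2, 71.16], [3.27, 140.29], [-89.18, 269.18], [5.43, 117.66], [-154.24, 154.24]. Speed limits (degrees/s): [147.25, 147.25, 180, 180, 180, 180, 180].

INTERFACE

Orientations are given as [roll, pitch, yaw] about the fixed x, y, z axes, in that order (R = Rz(yaw) Ry(pitch) Rx(roll)).
In Python, from cell import env gives the robot as it stands.
- The arm moves only by the tool servo_tool, never from a script. Its argument "plan" is a list of rows, each an object with "xyz": the shift along the tool's x, y, z in cm, a list of three; "twist": the turn, a rotation vector about the tool's x, y, z in degrees, a list of three; "jaw": the closure, from 0 (fully open) to 1 (shut). In form: [{"xyz": [x, y, z], "twist": [wx, wy, wz], "jaw": jaw}, ...]. A call has 1 to 10 rows; each row is the pose to reach, as a shift and turn from the pose commanded when the call began, along the tool's axes at that moment; what a row does not reach only later rows make up. A row lasts 1/12 s, in which the tool goes at most 41.7 mm and 7.16 degrees, less where a joint would pass 70% of its speed; a pose out of reach is approached as far as the arm can. A call with a gripper value outside its range is refused whole. The fingers move at their own pace and stop on an object; "newtons" is the grip in N (left out, the last holds). Time passes only in rows, so rows that repeat a pose let the fingers close. It gives the time, the measured TCP pose, the force, the opening and the grip force at its end, in the units of the state.
- env.get_obs(): the state, without advancing time (a new reading comes with each control period).
- env.read_camera(name): name is "side" or "top"; returns a dict with "img" (480x640x3 uint8, red, green, blue), "camera_matrix" (3x3 intrinsics, pixels), "R" (3x3) and "t" (3): a world point X has camera coordinates R X + t. Camera axes: x right, y down, z forward; pixel columns grow to the right and rows downward; lengths in m; the calibration is good to about 2 mm. A picture is of the moment at which its call begins. There is no depth.
- env.sign_off(): hands the job in; it is judged then, once.
The state is a dict: "time_s": time; "qpos": joint angles; "joint_velocities": joint speeds; "effort": joint torques, N m; "tool_pos": TCP position; "tool_rot": TCP orientation; "force": force on the tool from outside, world axes, zero at the start; "wrist_torque": the same for the moment, N m; "grip_width": finger opening in m; "grasp_force": force on a finger pad.
Only numpy, scipy, OpenCV 4.12 (cv2) and the standard library are available. Lean on these libraries where they do the work, as an engineer would, in place of code of your own. Each camera call takes 0.05 s, during which the arm holds its last target. There are 200 camera calls.

TASK

Take the metal adapter block with two wells out of the sloped bin and set it down flat on the rubber mat, let go and take it again by its two ends, then lay it in the reader's channel and push it under the hood until it is fully home against the stop. Then roll the reader's thumbwheel by its edge until the 4 stands centred in the number window. Leave everything else where it is.

Things in the scene. Friction and masses are not known exactly. Their poses are not given: they have to be found in the camera images.
- adapter_two_c (a point): centre (half-way up) of the block to load: plain aluminium, 48 long (its x) x 32 wide (y) x 24 high (z, up), about 90 g, TWO round wells 15 wide along its length in the top; either end may lead. It starts in any compartment of the bin, flat on the sloping floor, its lower end against the front lip, so there only its long sides (32 apart) can be gripped
- adapter_one_c (a point): centre of another adapter block, same outer size and metal but with ONE wide well; it stays in the bin
- adapter_six_c (a point): centre of a third adapter block, same outer size and metal but with SIX narrow wells; it stays in the bin
- bin: fixed blue bin, origin under its centre on the bench, 268 wide (y), about 110 deep (x): three open compartments side by side, centres at y = -88, 0, +88, each 84 wide inside and 100 long; blocks stand within 4 mm of the centres
- bin_edge (a point): middle of the low front edge of the bin floor, at bin (-50, 0, 14) mm. The floor rises at 0.35 rad towards its +x, away from the robot. Front lip 14, side walls and dividers 30, back wall 40 mm high, 4 thick, all square to the floor
- mat_top (a point): centre of the top of a fixed dark rubber mat on the bench, 110 x 110 x 2 mm, axes along its sides, where the block is put down between the two grasps
- reader: fixed beige tube reader, origin under its centre on the bench, front to -x: deck 180 deep (x) x 220 wide (y), top 30 mm above the bench. On it the channel (centred at y = +50), the thumbwheel, the black number window hood (64 x 26, at x = -20, y = -15, top 64 above the bench) and a rear body 65 high at x 50 to 90, y -95 to +5
- channel_mouth (a point): middle of the channel floor at its open front end, reader (-90, 50, 30) mm, axes as the reader's. The channel runs 140 along +x to a rigid stop, 36 wide between rails 26 high (2 more than the block) and 8 thick: fingers find no room beside the block there, only at its ends
- hood_edge (a point): front edge of the channel's hood, middle of its underside, reader (15, 50, 58) mm: the hood, 56 wide and 10 thick, covers the channel from here to the stop, so the block is lowered in front of it and then pushed along +x under it
- reader_home (a point): centre of the block when fully home, reader (26, 50, 42) mm, axes as the reader's; its rear end is then 11 to 13 mm in front of the hood. Once the leading end is 33 mm short of the stop, a sprung roller in the +y rail presses the block to the -y rail (up to 2 mm off centre) with about 4 N; sliding it on takes about 5 to 10 N
- wheel_axis (a point): centre of the thumbwheel, reader (-20, -75, 34) mm, axes as the reader's: grey disc with knurled edge, 60 in diameter, 14 thick, axle along y, standing 34 mm out of the deck (top 64 above the bench), 40 mm free beside it on the window's side. Pinch its faces near the edge, or stroke its edge
- wheel (a joint): turn of the thumbwheel in rad, 0 to 5.6; grows as its top rolls away from the robot (+x of the reader). Its drum brings the digits 0 to 7 to the middle of the window every 0.785 rad: 0 at 0, 1 at 0.785, 4 at 3.142. Starts between 1.2 and 2.4; light friction (about 1 N at the edge); stays where it is left
- vial_a: bystander, loose: clear capped vial, 28 in diameter, 58 high, origin under it, farther from the robot than the mat
- vial_b: bystander, loose: clear capped vial, 28 in diameter, 58 high, beyond the bin at the left
- wash: bystander, loose: white wash bottle, 68 in diameter, 170 high, behind the reader
- marker_cup: bystander, loose: white cup of marker pens, 80 in diameter, 140 high, at the left
- tip_box: bystander, loose: grey pipette-tip box with green lid, 80 x 120 x 68 high, at the back
- adapter_two: the same two-well block, origin at the centre of its underside

How it is judged (in metres and radians):
On the way, in this order (a step that is already met when the one before it is completed fails the run):
1. the two-well block lies flat on the rubber mat, let go (x of adapter_two_c in the frame of mat_top between -0.055 and 0.055 m and y of adapter_two_c in the frame of mat_top between -0.055 and 0.055 m and z of adapter_two_c in the frame of mat_top between 0.009 and 0.015 m and angle between adapter_two_c's own z axis and vertical below 0.08 rad and contact force between the fingers and adapter_two below 0.05 N and linear speed of adapter_two below 0.02 m/s), for 0.1 s.
2. the block is fully home in the reader's channel, against the stop (x of adapter_two_c in the frame of reader_home between -0.003 and 0.003 m and y of adapter_two_c in the frame of reader_home between -0.004 and 0.004 m and z of adapter_two_c in the frame of reader_home between -0.003 and 0.003 m and angle between the x axis of adapter_two_c and the x axis of reader_home, either way round below 0.1 rad), for 0.2 s.
3. the thumbwheel shows 4 (value of joint wheel between 2.992 and 3.292 rad), for 0.2 s.
At the end, for the whole second after the job is handed in: The two-well block rests in the channel within 3 mm of fully home (4 mm sideways, 0.1 rad), the wheel stands at 4 (3.142) to 0.15 rad, both at rest and let go; the other two blocks and the five bystanders are within 30 mm of where they were (all of step 2 and all of step 3 and linear speed of adapter_two below 0.01 m/s and velocity of joint wheel between -0.05 and 0.05 rad/s and distance of each of adapter_one_c, adapter_six_c, vial_a, vial_b, wash, marker_cup, tip_box from where it was at the start of the episode below 0.03 m); the robot touches nothing.
It fails at once if another adapter block or a bystander is moved by more than 30 mm (not (distance of adapter_one_c from where it was at the start of the episode below 0.03 m) or not (distance of adapter_six_c from where it was at the start of the episode below 0.03 m) or not (distance of vial_a from where it was at the start of the episode below 0.03 m) or not (distance of vial_b from where it was at the start of the episode below 0.03 m) or not (distance of wash from where it was at the start of the episode below 0.03 m) or not (distance of marker_cup from where it was at the start of the episode below 0.03 m) or not (distance of tip_box from where it was at the start of the episode below 0.03 m)).
It also fails if it takes over 72 s, if anything falls off the work surface, if the arm or the gripper's body presses on something with over 40 N, if the wrist force passes 120 N, or if a joint passes its speed limit or range.

## Working session

There is one attempt and no reset: what is moved stays moved. The work goes in short steps, Python scripts to look and compute and a tool call to move; the robot and the scene stay as the last step left them, time stands still between calls to the robot, and variables do not carry over. Pictures are saved under pics/ and viewed, at most 10 in all, crops included, and the job is handed in when it is done.

Besides the shell and the picture viewer there is one more tool, called after "Emit:" as name([rows], argument=value, ...), one row to a line, values as JSON. servo_tool: Moves the arm, as the interface text tells. Its arguments: {"type":"object","properties":{"plan":{"type":"array","items":{"type":"object","properties":{"xyz":{"type":"array","items":{"type":"number"}},"twist":{"type":"array","items":{"type":"number"}},"jaw":{"type":"number"}}}},"newtons":{"type":"number"}},"required":["plan"]}

```bash
ls; mkdir -p pics
python3 - <<'E'
from cell import env
import cv2
for n in("top","side"):
    c=env.read_camera(n); cv2.imwrite(f"pics/{n}0.png",c["img"][:,:,::-1]); print(n,c["camera_matrix"],c["R"],c["t"])
o=env.get_obs(); print(o)
E
```

```text
pics
top [[497.52551231   0.         326.68838115]
 [  0.         497.52551231 242.95227938]
 [  0.           0.           1.        ]] [[-5.15248505e-04 -9.99998671e-01  1.54682364e-03]
 [-9.97808217e-01  4.11764979e-04 -6.61709313e-02]
 [ 6.61702064e-02 -1.57752781e-03 -9.97807103e-01]] [0.13545291 0.57384951 1.09501702]
side [[481.62476935   0.         315.99751329]
 [  0.         481.62476935 232.51733142]
 [  0.           0.           1.        ]] [[-9.82830472e-01 -1.84509270e-01  7.69699999e-04]
 [-1.08294578e-01  5.73468129e-01 -8.12038539e-01]
 [ 1.49387239e-01 -7.98179575e-01 -5.83603306e-01]] [0.57668279 0.04092501 1.05033861]
{'time_s': 0.1, 'qpos': array([-73.90354688,  18.43450924,  -4.01495352,  83.16603579,
         1.29291562,  78.53902055,  -3.25937945]), 'joint_velocities': array([-0.03852532, -0.2487169 ,  0.02733457, -0.08393537, -0.01129469,
       -0.09444039, -0.04886973]), 'effort': array([-2.61263622e-04, -4.92573845e+01, -4.05941913e-01, -3.13400388e+01,
       -6.42351480e-02,  3.95556504e-02,  1.05423298e-04]), 'tool_pos': array([0.17137786, 0.62682601, 0.4037904 ]), 'tool_rot': array([-1.79905542e+02,  3.40605727e-03,  1.64712759e+02]), 'force': array([-0.21626954,  0.30406578,  0.75454898]), 'wrist_torque': array([-0.01599212, -0.04590667,  0.04362719]), 'grasp_force': 0.0, 'grip_width': 0.08682981491748537}
```

View pics/top0.png

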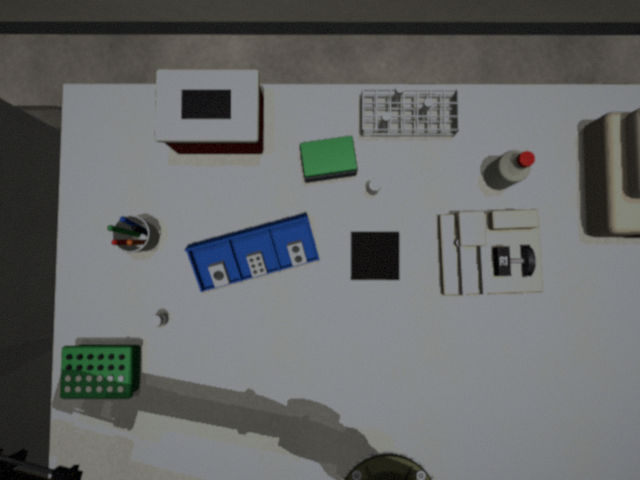

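View pics/side0.png

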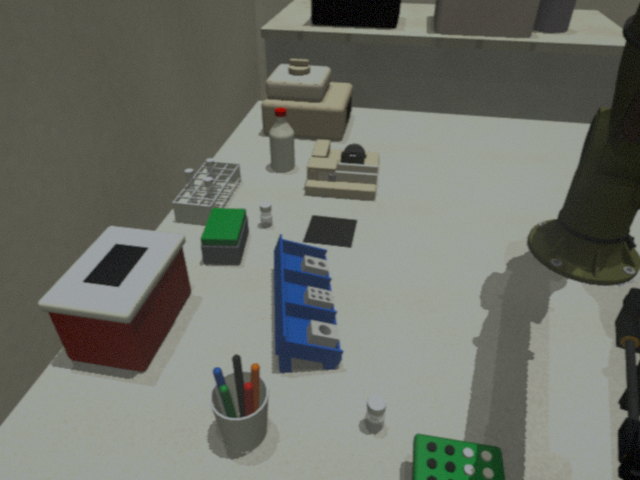

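The top view shows the two-well block in the right bin compartment near (296,253), six-well at (257,264), one-well at (218,274). The mat is at (375,255) and the reader is around (490,250), with its channel on the left and the wheel at about (527,260). The side view shows the same layout, and nothing stands close to the block.

```bash
cat > h.py <<'E'
import numpy as np, cv2
from cell import env
def cast(c,uv,z):
    "pixels -> world points on plane height z"
    uv=np.atleast_2d(np.asarray(uv,float)); K,R,t=c["camera_matrix"],np.array(c["R"]),np.array(c["t"])
    d=np.c_[uv,np.ones(len(uv))]@np.linalg.inv(K).T@R; o=-R.T@t
    return o+d*((z-o[2])/d[:,2])[:,None]
def proj(c,X):
    p=(np.atleast_2d(X)@np.array(c["R"]).T+c["t"])@c["camera_matrix"].T; return p[:,:2]/p[:,2:]
def big(m):
    n,l,s,ce=cv2.connectedComponentsWithStats(m.astype(np.uint8)); i=1+s[1:,4].argmax(); return l==i
def rect(m):
    c,_=cv2.findContours(m.astype(np.uint8),cv2.RETR_EXTERNAL,cv2.CHAIN_APPROX_NONE); return cv2.minAreaRect(max(c,key=cv2.contourArea))
E
python3 - <<'E'
from h import *
c=env.read_camera("top"); im=c["img"].astype(int); print(cast(c,[[320,240]],0), -np.array(c["R"]).T@c["t"])
b=(im[...,2]-im[...,0]>40); r=rect(big(b[:, :])); print("bin",r,cv2.boxPoints(r).tolist())
m=(im.max(2)<70); mm=np.zeros_like(m); mm[225:290,345:405]=m[225:290,345:405]; r=rect(big(mm)); p=cast(c,cv2.boxPoints(r),.002); print("mat",r,p.mean(0),p.tolist())
crop=im[200:305,430:550].astype(np.uint8)[:,:,::-1]; cv2.imwrite("pics/r1.png",cv2.resize(crop,None,fx=5.5,fy=5.5,interpolation=cv2.INTER_CUBIC))
crop=im[205:300,180:325].astype(np.uint8)[:,:,::-1]; cv2.imwrite("pics/b1.png",cv2.resize(crop,None,fx=5.5,fy=5.5,interpolation=cv2.INTER_CUBIC))
E
```

```text
[[0.58191169 0.15038837 0.        ]] [0.50020405 0.13694386 1.13037839]
bin ((251.5930938720703, 253.0663604736328), (47.9327507019043, 127.02800750732422), 74.95361328125) [[184.034912109375, 246.40994262695312], [306.7078857421875, 213.433349609375], [319.1512756347656, 259.7227783203125], [196.47830200195312, 292.6993713378906]]
mat ((374.5, 255.5), (47.0, 47.0), 90.0) [0.54661559 0.0266606  0.002     ] [[0.5999975315458552, 0.0798025099203595, 0.0020000000000000018], [0.599957034082665, -0.02721509676677633, 0.0020000000000000018], [0.49322599800180045, -0.026147586796508915, 0.0020000000000000018], [0.4932817996875418, 0.08020258231467889, 0.0020000000000000018]]
```

View pics/r1.png

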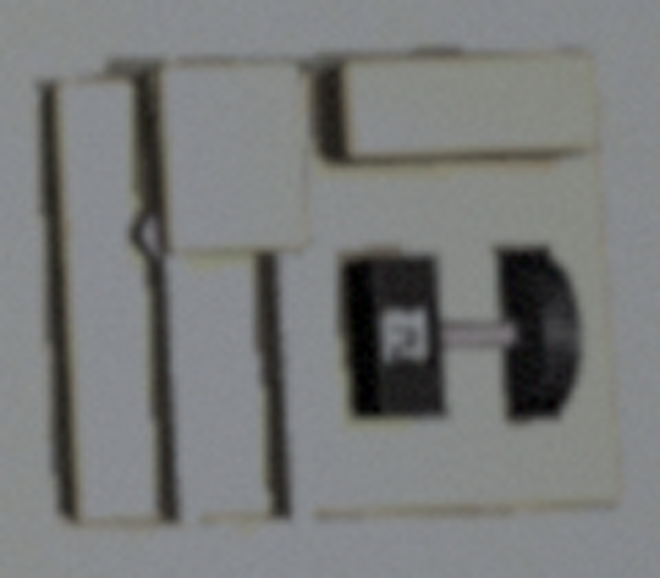

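View pics/b1.png

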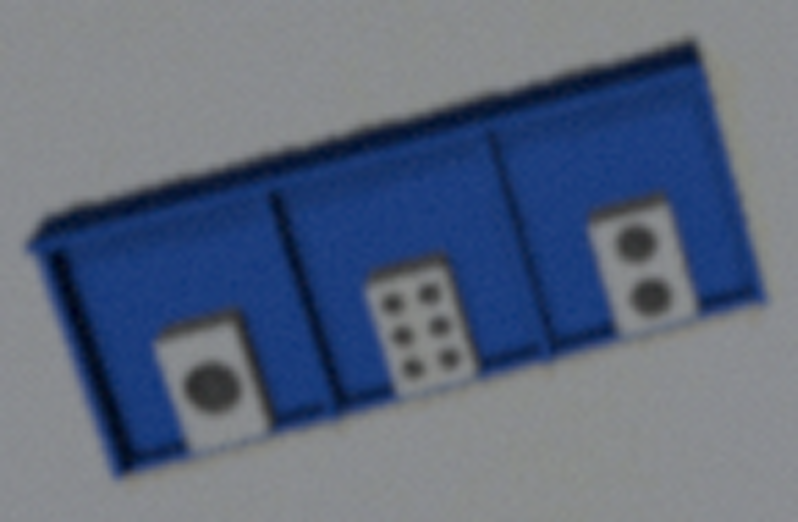

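In the reader crop, the window shows "2" at (403,338). The hood's front edge runs (168,252)–(310,248), the deck's front-right corner is at (620,500), and the wheel spans u 500–580. In the bin crop, the two wells are at (637,244) and (651,297), against the front lip. Next I turn these into poses.

```bash
cat >> h.py <<'E'
from scipy.spatial.transform import Rotation as Ro
def to(g,ydir,tilt=0,tdir=0):
    """shift/twist taking the grasp point to g; fingers close along heading ydir (deg);
    tool z tilted by `tilt` rad from straight down towards heading tdir (deg)"""
    o=env.get_obs(); R0=Ro.from_euler("xyz",o["tool_rot"],degrees=True)
    a=np.radians(ydir); t=np.radians(tdir)
    z=np.array([np.sin(tilt)*np.cos(t),np.sin(tilt)*np.sin(t),-np.cos(tilt)])
    y=np.array([np.cos(a),np.sin(a),0]); y-=z*(y@z); y/=np.linalg.norm(y)
    R=Ro.from_matrix(np.c_[np.cross(y,z),y,z]); p=np.array(g)-.164*z
    print("shift cm",(R0.inv().apply(p-o["tool_pos"])*100).round(2),"twist",(R0.inv()*R).as_rotvec(degrees=True).round(1),"TCP",p.round(4),"t",o["time_s"])
E
python3 - <<'E'
from h import *
c=env.read_camera("top")
f=lambda L,ox,oy:(np.array(L,float)+.5)/5.5-.5+[ox,oy]
# bin: wells
w=f([[637,244],[651,297]],180,205); a=cast(c,w[:1],.0488)[0]; b=cast(c,w[1:],.0408)[0]
d=a-b; yaw=np.degrees(np.arctan2(d[1],d[0])); print("wells",a,b,"yaw",yaw)
for th in (15,):
    u=np.array([np.cos(np.radians(th)),np.sin(np.radians(th))]); top=(a+b)/2; print("top centre",top, "block centre",top[:2]+u*.012*np.sin(.35))
# bin corners check: outer front-bottom corners of lip
# reader
pts=[([168,252],.068,(15,78)),([310,248],.068,(15,22)),([620,500],.03,(-90,-110)),([410,338],.064,(-20,-15)),([65,520],.056,(-90,76)),([345,160],.065,(50,5)),([590,150],.065,(50,-95))]
W=np.array([cast(c,f([p],430,200),z)[0,:2] for p,z,_ in pts]); L=np.array([q for *_,q in pts])/1000
A=L-L.mean(0);B=W-W.mean(0); th=np.arctan2((A[:,0]*B[:,1]-A[:,1]*B[:,0]).sum(),(A*B).sum()); R=np.array([[np.cos(th),-np.sin(th)],[np.sin(th),np.cos(th)]]); o=W.mean(0)-R@L.mean(0)
print("reader",o,np.degrees(th)); print(((W-o)@R-L).round(4).tolist())
u=np.array([.966,.259]); 
to([*(top[:2]-0*u),.16],105,.35,15)
E
```

```text
wells [0.55886363 0.20332758 0.0488    ] [0.53816154 0.19816744 0.0408    ] yaw 13.996153849056068
top centre [0.54851259 0.20074751 0.0448    ] block centre [0.55248715 0.20181249]
reader [ 0.55296528 -0.22192536] -1.4331091708496384
[[-0.0045, -0.0061], [-0.0016, -0.0054], [0.008, -0.0102], [-0.0005, -0.0088], [-0.0047, 0.0322], [-0.0015, -0.0029], [0.0048, 0.0012]]
shift cm [-42.76 -33.99   9.05] twist [ -5.4 -19.6 -30. ] TCP [0.4942 0.1862 0.3141] t 0.2
```

Run:
```python
from h import *
c=env.read_camera("top")
f=lambda L,ox,oy:(np.array(L,float)+.5)/5.5-.5+[ox,oy]
pts=[([168,252],.068,(15,78)),([310,248],.068,(15,22)),([620,500],.03,(-90,-110)),([410,338],.064,(-20,-15)),([72,522],.03,(-90,110)),([345,160],.065,(50,5)),([590,150],.065,(50,-95))]
W=np.array([cast(c,f([p],430,200),z)[0,:2] for p,z,_ in pts]); L=np.array([q for *_,q in pts])/1000
A=L-L.mean(0);B=W-W.mean(0); th=np.arctan2((A[:,0]*B[:,1]-A[:,1]*B[:,0]).sum(),(A*B).sum()); R=np.array([[np.cos(th),-np.sin(th)],[np.sin(th),np.cos(th)]]); o=W.mean(0)-R@L.mean(0)
print("reader",o,np.degrees(th)); print(((W-o)@R-L).round(4).tolist())
for n,p in dict(mouth=(-.09,.05),place=(-.045,.05),home=(.026,.05),wheel=(-.02,-.075)).items(): print(n,o+R@p)
im=c["img"].astype(int); b=(im[...,2]-im[...,0]>40)
```

```text
reader [ 0.5525465  -0.22742005] 2.110918574273899
[[0.0006, -0.0014], [0.0001, -0.0008], [0.0013, 0.0006], [-0.0013, -0.002], [0.0008, 0.0006], [-0.0009, -0.0005], [-0.0005, 0.0035]]
mouth [ 0.46076587 -0.18076905]
place [ 0.50573533 -0.17911152]
home [ 0.57668715 -0.17649629]
wheel [ 0.53532263 -0.30310584]
```

Emit:
servo_tool([
  {"xyz":[-42.7,-34.0,5.5],"twist":[-5.4,-19.6,-30.0],"jaw":0.49},
  {"xyz":[-42.7,-34.0,5.5],"twist":[-5.4,-19.6,-30.0],"jaw":0.49},
  {"xyz":[-42.7,-34.0,5.5],"twist":[-5.4,-19.6,-30.0],"jaw":0.49},
  {"xyz":[-42.7,-34.0,5.5],"twist":[-5.4,-19.6,-30.0],"jaw":0.49},
  {"xyz":[-42.7,-34.0,5.5],"twist":[-5.4,-19.6,-30.0],"jaw":0.49},
  {"xyz":[-42.7,-34.0,5.5],"twist":[-5.4,-19.6,-30.0],"jaw":0.49},
  {"xyz":[-42.7,-34.0,5.5],"twist":[-5.4,-19.6,-30.0],"jaw":0.49},
  {"xyz":[-42.7,-34.0,5.5],"twist":[-5.4,-19.6,-30.0],"jaw":0.49},
  {"xyz":[-42.7,-34.0,5.5],"twist":[-5.4,-19.6,-30.0],"jaw":0.49},
  {"xyz":[-42.7,-34.0,5.5],"twist":[-5.4,-19.6,-30.0],"jaw":0.49},
])

```text
time_s: 1.08
tool_pos: [0.4168, 0.2904, 0.3631]
tool_rot: [179.9, 20.1, -165.0]
force: [0.4, -0.1, -0.9]
grip_width: 0.0449
grasp_force: 0.0
```

Run:
```python
from h import *
z=np.array([.331,.089,-.939]); g=np.array([.5495,.201,.042]); to(g-.05*z,105,.35,15)
```

```text
shift cm [  1.16 -12.1   12.33] twist [0.1 0.1 0. ] TCP [0.4786 0.182  0.243 ] t 1.0833
```

Emit:
servo_tool([
  {"xyz":[0.3,-3.0,3.0],"jaw":0.49},
  {"xyz":[0.6,-6.0,6.1],"jaw":0.49},
  {"xyz":[0.9,-9.0,9.2],"jaw":0.49},
  {"xyz":[1.1,-11.3,11.5],"jaw":0.49},
  {"xyz":[1.16,-12.1,12.33],"jaw":0.49},
  {"xyz":[1.16,-12.1,12.33],"jaw":0.49},
  {"xyz":[1.16,-12.1,12.33],"jaw":0.49},
  {"xyz":[1.16,-12.1,12.33],"jaw":0.49},
])

```text
validation failed for argument at $.pl...
```

Run:
```python
from h import *
z=np.array([.331,.089,-.939]); g=np.array([.5495,.201,.042]); to(g,105,.35,15)
T=[]
for n in("top","side"):
    c=env.read_camera(n); u,v=proj(c,[g])[0].astype(int); k=c["img"][v-50:v+50,u-60:u+60]; T.append(cv2.resize(k,None,fx=3.3,fy=3.3,interpolation=cv2.INTER_CUBIC)); print(n,u,v)
cv2.imwrite("pics/g1.png",np.hstack(T)[:,:,::-1])
```

```text
shift cm [  1.17 -12.11  17.33] twist [0.1 0.1 0. ] TCP [0.4952 0.1864 0.1961] t 1.0833
top 296 253
side 315 264
```

View pics/g1.png

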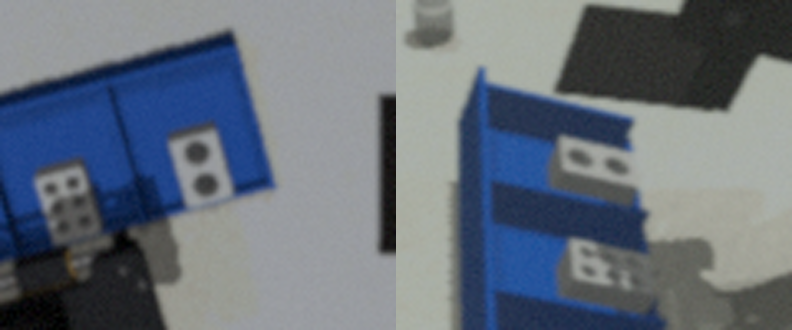

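The move was refused because rows need a twist, so the picture shows the arm still short of the block, which is undisturbed in the right compartment.

Emit:
servo_tool([
  {"xyz":[0.3,-3.0,3.0],"twist":[0,0,0],"jaw":0.49},
  {"xyz":[0.6,-6.0,6.1],"twist":[0,0,0],"jaw":0.49},
  {"xyz":[0.9,-9.0,9.2],"twist":[0,0,0],"jaw":0.49},
  {"xyz":[1.1,-11.3,11.5],"twist":[0,0,0],"jaw":0.49},
  {"xyz":[1.16,-12.1,12.33],"twist":[0,0,0],"jaw":0.49},
  {"xyz":[1.16,-12.1,12.33],"twist":[0,0,0],"jaw":0.49},
  {"xyz":[1.16,-12.1,12.33],"twist":[0,0,0],"jaw":0.49},
  {"xyz":[1.16,-12.1,12.33],"twist":[0,0,0],"jaw":0.49},
])

```text
time_s: 1.85
tool_pos: [0.478, 0.1855, 0.2442]
tool_rot: [179.9, 20.2, -164.9]
force: [-0.2, 0.1, 0.2]
grip_width: 0.0448
grasp_force: 0.0
```

Run:
```python
from h import *
z=np.array([.331,.089,-.939]); g=np.array([.5495,.201,.042]); to(g,105,.35,15)
T=[]
for n in("top","side"):
    c=env.read_camera(n); u,v=proj(c,[g])[0].astype(int); k=c["img"][v-50:v+50,u-60:u+60]; T.append(cv2.resize(k,None,fx=3.3,fy=3.3,interpolation=cv2.INTER_CUBIC)); print(n,u,v)
cv2.imwrite("pics/g2.png",np.hstack(T)[:,:,::-1])
```

```text
shift cm [ 0.08 -0.38  5.1 ] twist [0.2 0.2 0.1] TCP [0.4952 0.1864 0.1961] t 1.85
top 296 253
side 315 264
```

View pics/g2.png

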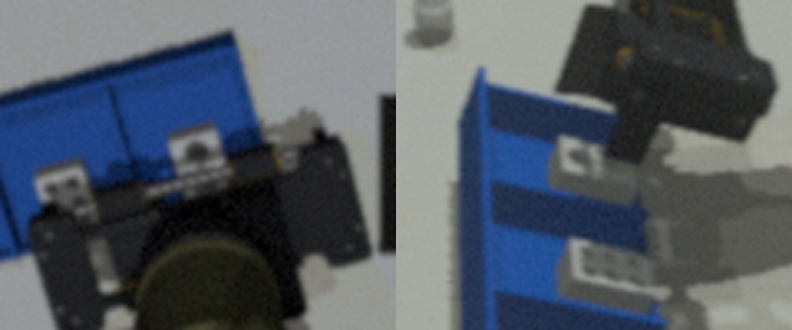

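The gripper is centred over the two-well block, fingers astride it with the neighbours clear. I descend and grip.

Emit:
servo_tool([
  {"xyz":[0.1,-0.38,0.8],"twist":[0.2,0.2,0.1],"jaw":0.49},
  {"xyz":[0.1,-0.38,1.8],"twist":[0.2,0.2,0.1],"jaw":0.49},
  {"xyz":[0.1,-0.38,2.8],"twist":[0.2,0.2,0.1],"jaw":0.49},
  {"xyz":[0.1,-0.38,3.8],"twist":[0.2,0.2,0.1],"jaw":0.49},
  {"xyz":[0.1,-0.38,4.5],"twist":[0.2,0.2,0.1],"jaw":0.49},
  {"xyz":[0.1,-0.38,4.9],"twist":[0.2,0.2,0.1],"jaw":0.49},
  {"xyz":[0.1,-0.38,5.1],"twist":[0.2,0.2,0.1],"jaw":0.49},
  {"xyz":[0.1,-0.38,5.1],"twist":[0.2,0.2,0.1],"jaw":0.49},
  {"xyz":[0.1,-0.38,5.1],"twist":[0.2,0.2,0.1],"jaw":0.49},
])

```text
time_s: 2.7
tool_pos: [0.495, 0.1846, 0.1948]
tool_rot: [-179.9, 19.9, -165.1]
force: [0.1, 0.2, 0.5]
grip_width: 0.0444
grasp_force: 0.0
```

Emit:
servo_tool([
  {"xyz":[0,0,0],"twist":[0,0,0],"jaw":0.9},
  {"xyz":[0,0,0],"twist":[0,0,0],"jaw":0.9},
  {"xyz":[0,0,0],"twist":[0,0,0],"jaw":0.9},
  {"xyz":[0,0,0],"twist":[0,0,0],"jaw":0.9},
  {"xyz":[0,0,0],"twist":[0,0,0],"jaw":0.9},
  {"xyz":[0,0,0],"twist":[0,0,0],"jaw":0.9},
], newtons=25)

```text
time_s: 3.2
tool_pos: [0.495, 0.1848, 0.1952]
tool_rot: [-180.0, 19.9, -165.1]
force: [-1.8, -0.1, 3.9]
grip_width: 0.0318
grasp_force: 25.0
```

Emit:
servo_tool([
  {"xyz":[0,0,-1],"twist":[0,0,0],"jaw":0.9},
  {"xyz":[0,0,-2.5],"twist":[0,0,0],"jaw":0.9},
  {"xyz":[0,0,-4.5],"twist":[0,0,0],"jaw":0.9},
  {"xyz":[0,0,-6.5],"twist":[0,0,0],"jaw":0.9},
  {"xyz":[0,0,-8],"twist":[0,0,0],"jaw":0.9},
  {"xyz":[0,0,-8.5],"twist":[0,0,0],"jaw":0.9},
  {"xyz":[0,0,-8.5],"twist":[0,0,0],"jaw":0.9},
  {"xyz":[0,0,-8.5],"twist":[0,0,0],"jaw":0.9},
])

```text
time_s: 3.87
tool_pos: [0.4666, 0.1772, 0.2745]
tool_rot: [-179.9, 19.9, -165.1]
force: [-0.4, -0.1, -1.0]
grip_width: 0.0315
grasp_force: 25.0
```

Run:
```python
from h import *
print(env.get_obs()["grip_width"]); to([.5466,.0267,.09],92.1)
```

```text
0.03147204704575172
shift cm [ -2.93 -16.59   3.26] twist [ 2.2 19.8 12.7] TCP [0.5466 0.0267 0.254 ] t 3.8667
```

Emit:
servo_tool([
  {"xyz":[-0.4,-1.5,-0.5],"twist":[0,0,0],"jaw":0.9},
  {"xyz":[-0.8,-4.0,-0.5],"twist":[0.4,3.5,2.2],"jaw":0.9},
  {"xyz":[-1.3,-7.0,-0.3],"twist":[0.8,7.0,4.4],"jaw":0.9},
  {"xyz":[-1.8,-10.0,0.3],"twist":[1.2,10.5,6.6],"jaw":0.9},
  {"xyz":[-2.3,-13.0,1.2],"twist":[1.6,14.0,8.8],"jaw":0.9},
  {"xyz":[-2.7,-15.3,2.3],"twist":[1.9,17.0,11.0],"jaw":0.9},
  {"xyz":[-2.93,-16.6,3.2],"twist":[2.2,19.8,12.7],"jaw":0.9},
  {"xyz":[-2.93,-16.6,3.26],"twist":[2.2,19.8,12.7],"jaw":0.9},
  {"xyz":[-2.93,-16.6,3.26],"twist":[2.2,19.8,12.7],"jaw":0.9},
  {"xyz":[-2.93,-16.6,3.26],"twist":[2.2,19.8,12.7],"jaw":0.9},
])

```text
time_s: 4.7
tool_pos: [0.5464, 0.0276, 0.2533]
tool_rot: [-180.0, -0.0, -177.9]
force: [0.2, 0.4, -2.1]
grip_width: 0.032
grasp_force: 25.0
```

Run:
```python
from h import *
print(env.get_obs()["tool_rot"]); to([.5466,.0267,.0235],92.1)
```

```text
[-1.79962752e+02 -3.82879491e-02 -1.77867296e+02]
shift cm [-0.02 -0.09  6.58] twist [-0. -0.  0.] TCP [0.5466 0.0267 0.1875] t 4.7
```

Emit:
servo_tool([
  {"xyz":[0,0,1.2],"twist":[0,0,0],"jaw":0.9},
  {"xyz":[0,0,2.8],"twist":[0,0,0],"jaw":0.9},
  {"xyz":[0,0,4.3],"twist":[0,0,0],"jaw":0.9},
  {"xyz":[0,0,5.4],"twist":[0,0,0],"jaw":0.9},
  {"xyz":[0,0,6.1],"twist":[0,0,0],"jaw":0.9},
  {"xyz":[0,0,6.4],"twist":[0,0,0],"jaw":0.9},
  {"xyz":[0,0,6.5],"twist":[0,0,0],"jaw":0.9},
  {"xyz":[0,0,6.5],"twist":[0,0,0],"jaw":0.9},
  {"xyz":[0,0,6.5],"twist":[0,0,0],"jaw":0.9},
])

```text
time_s: 5.45
tool_pos: [0.5473, 0.0268, 0.1899]
tool_rot: [-180.0, 0.1, -177.9]
force: [0.8, 0.1, -0.0]
grip_width: 0.0324
grasp_force: 25.0
```

Emit:
servo_tool([
  {"xyz":[0,0,0.1],"twist":[0,0,0],"jaw":0.9},
  {"xyz":[0,0,0.1],"twist":[0,0,0],"jaw":0.9},
  {"xyz":[0,0,0.1],"twist":[0,0,0],"jaw":0.9},
  {"xyz":[0,0,0.1],"twist":[0,0,0],"jaw":0.9},
])

```text
time_s: 5.78
tool_pos: [0.547, 0.0267, 0.1884]
tool_rot: [-180.0, 0.1, -177.9]
force: [0.7, 0.5, -1.5]
grip_width: 0.0315
grasp_force: 25.0
```

Emit:
servo_tool([
  {"xyz":[0,0,0.15],"twist":[0,0,0],"jaw":0.9},
  {"xyz":[0,0,0.15],"twist":[0,0,0],"jaw":0.9},
  {"xyz":[0,0,0.15],"twist":[0,0,0],"jaw":0.9},
  {"xyz":[0,0,0.15],"twist":[0,0,0],"jaw":0.9},
])

```text
time_s: 6.12
tool_pos: [0.5469, 0.0267, 0.1867]
tool_rot: [-180.0, 0.0, -177.9]
force: [-0.2, -0.8, -1.6]
grip_width: 0.0321
grasp_force: 25.0
```

Emit:
servo_tool([
  {"xyz":[0,0,0.1],"twist":[0,0,0],"jaw":0.9},
  {"xyz":[0,0,0.1],"twist":[0,0,0],"jaw":0.9},
  {"xyz":[0,0,0.1],"twist":[0,0,0],"jaw":0.9},
])

```text
time_s: 6.37
tool_pos: [0.547, 0.0266, 0.1866]
tool_rot: [-180.0, 0.0, -177.9]
force: [-2.7, 0.8, 7.1]
grip_width: 0.0318
grasp_force: 25.0
```

Emit:
servo_tool([
  {"xyz":[0,0,0.1],"twist":[0,0,0],"jaw":0.9},
  {"xyz":[0,0,0.1],"twist":[0,0,0],"jaw":0.9},
  {"xyz":[0,0,0.1],"twist":[0,0,0],"jaw":0.9},
])

```text
time_s: 6.62
tool_pos: [0.5471, 0.0265, 0.1866]
tool_rot: [180.0, -0.0, -177.9]
force: [-5.0, -0.2, 15.4]
grip_width: 0.032
grasp_force: 25.0
```

Emit:
servo_tool([
  {"xyz":[0,0,-0.1],"twist":[0,0,0],"jaw":0.9},
  {"xyz":[0,0,-0.1],"twist":[0,0,0],"jaw":0.45},
  {"xyz":[0,0,-0.1],"twist":[0,0,0],"jaw":0.3},
  {"xyz":[0,0,-0.1],"twist":[0,0,0],"jaw":0.3},
  {"xyz":[0,0,-0.1],"twist":[0,0,0],"jaw":0.3},
  {"xyz":[0,0,-0.1],"twist":[0,0,0],"jaw":0.3},
  {"xyz":[0,0,-1.5],"twist":[0,0,0],"jaw":0.25},
  {"xyz":[0,0,-4],"twist":[0,0,0],"jaw":0.25},
  {"xyz":[0,0,-6],"twist":[0,0,0],"jaw":0.25},
  {"xyz":[0,0,-6],"twist":[0,0,0],"jaw":0.25},
])

```text
time_s: 7.45
tool_pos: [0.5487, 0.0265, 0.2485]
tool_rot: [180.0, 0.4, -178.0]
force: [1.3, 0.4, 1.1]
grip_width: 0.0649
grasp_force: 0.0
```

Emit:
servo_tool([
  {"xyz":[0,0,0],"twist":[0,0,7],"jaw":0.25},
  {"xyz":[0,0,0],"twist":[0,0,14],"jaw":0.25},
  {"xyz":[0,0,0],"twist":[0,0,21],"jaw":0.25},
  {"xyz":[0,0,0],"twist":[0,0,28],"jaw":0.25},
  {"xyz":[0,0,0],"twist":[0,0,35],"jaw":0.25},
  {"xyz":[0,0,0],"twist":[0,0,42],"jaw":0.25},
  {"xyz":[0,0,0],"twist":[0,0,49],"jaw":0.25},
  {"xyz":[0,0,0],"twist":[0,0,56],"jaw":0.25},
  {"xyz":[0,0,0],"twist":[0,0,63],"jaw":0.25},
  {"xyz":[0,0,0],"twist":[0,0,70],"jaw":0.25},
])

```text
time_s: 8.28
tool_pos: [0.5467, 0.0268, 0.2441]
tool_rot: [-180.0, 0.0, 111.7]
force: [-0.1, 0.1, -0.0]
grip_width: 0.0649
grasp_force: 0.0
```

Run:
```python
from h import *
to([.547,.0266,.07],2.1); print(env.get_obs()["qpos"])
c=env.read_camera("top"); u,v=proj(c,[[.547,.0266,.026]])[0].astype(int); a=c["img"][v-45:v+45,u-60:u+60]
cv2.imwrite("pics/m1.png",cv2.resize(a,None,fx=5,fy=5,interpolation=cv2.INTER_CUBIC)[:,:,::-1]); print(u,v)
```

```text
shift cm [-0.03  0.02  1.01] twist [-0.   0.  19.6] TCP [0.547  0.0266 0.234 ] t 8.2833
[-43.50473837  17.25274391  43.5821358  109.54633573 -13.80927501
  58.54069932  27.78713012]
375 254
```

View pics/m1.png

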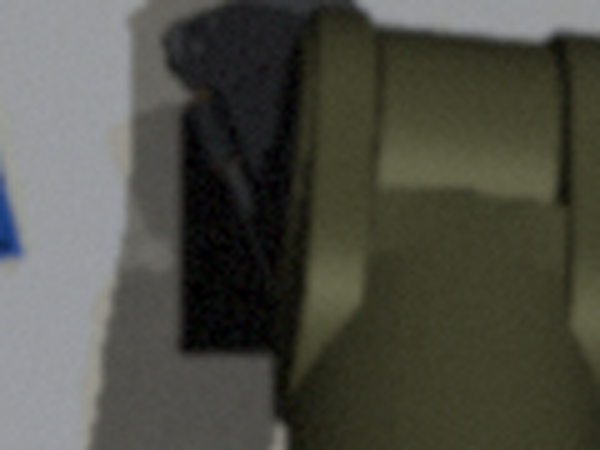

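The top view is hidden by the arm, but the mat looks tidy. The block was released at rest, so I turn the rest of the way and take its ends.

Emit:
servo_tool([
  {"xyz":[0,0,0],"twist":[0,0,7],"jaw":0.25},
  {"xyz":[0,0,0],"twist":[0,0,14],"jaw":0.25},
  {"xyz":[0,0,0],"twist":[0,0,19.6],"jaw":0.25},
  {"xyz":[0,0,0.5],"twist":[0,0,19.6],"jaw":0.25},
  {"xyz":[0,0,1],"twist":[0,0,19.6],"jaw":0.25},
  {"xyz":[0,0,1],"twist":[0,0,19.6],"jaw":0.25},
])

```text
time_s: 8.83
tool_pos: [0.5462, 0.0269, 0.2332]
tool_rot: [-179.9, 0.1, 92.7]
force: [-0.9, -1.4, -0.5]
grip_width: 0.0651
grasp_force: 0.0
```

Run:
```python
from h import *
to([.547,.0266,.0225],2.1); print(env.get_obs()["qpos"])
c=env.read_camera("side"); u,v=proj(c,[[.547,.0266,.026]])[0].astype(int); a=c["img"][v-45:v+45,u-60:u+60]
cv2.imwrite("pics/m2.png",cv2.resize(a,None,fx=5,fy=5,interpolation=cv2.INTER_CUBIC)[:,:,::-1]); print(u,v)
```

```text
shift cm [-0.03  0.09  4.67] twist [-0.1  0.1  0.6] TCP [0.547  0.0266 0.1865] t 8.8333
[-45.82641856  18.99696218  46.59356186 110.11654198 -16.1583492
  57.73371892  10.65574942]
331 221
```

View pics/m2.png

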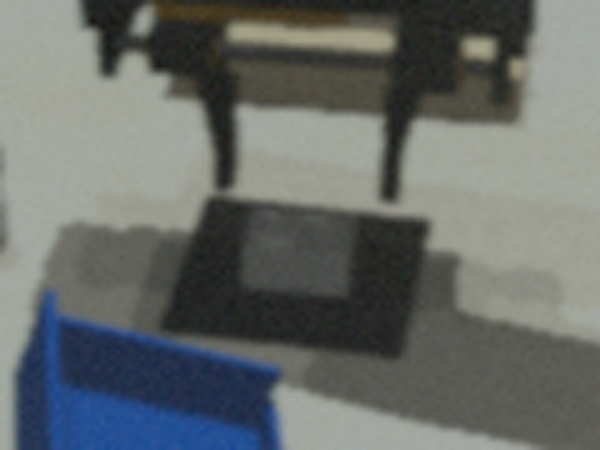

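The block lies flat in the middle of the mat (240–355, 210–297), well between the fingertips at u 224 and 388. I grip it by its ends.

Emit:
servo_tool([
  {"xyz":[0,0.1,1],"twist":[0,0,0.5],"jaw":0.25},
  {"xyz":[0,0.1,2.2],"twist":[0,0,0.5],"jaw":0.25},
  {"xyz":[0,0.1,3.4],"twist":[0,0,0.5],"jaw":0.25},
  {"xyz":[0,0.1,4.3],"twist":[0,0,0.5],"jaw":0.25},
  {"xyz":[0,0.1,4.6],"twist":[0,0,0.5],"jaw":0.25},
  {"xyz":[0,0.1,4.7],"twist":[0,0,0.5],"jaw":0.25},
  {"xyz":[0,0.1,4.7],"twist":[0,0,0.5],"jaw":0.25},
  {"xyz":[0,0.1,4.7],"twist":[0,0,0.5],"jaw":0.25},
])

```text
time_s: 9.55
tool_pos: [0.5482, 0.0266, 0.188]
tool_rot: [179.9, 0.0, 91.9]
force: [0.5, -0.3, 0.0]
grip_width: 0.0651
grasp_force: 0.0
```

Emit:
servo_tool([
  {"xyz":[0,0,0],"twist":[0,0,0],"jaw":0.9},
  {"xyz":[0,0,0],"twist":[0,0,0],"jaw":0.9},
  {"xyz":[0,0,0],"twist":[0,0,0],"jaw":0.9},
  {"xyz":[0,0,0],"twist":[0,0,0],"jaw":0.9},
  {"xyz":[0,0,0],"twist":[0,0,0],"jaw":0.9},
  {"xyz":[0,0,0],"twist":[0,0,0],"jaw":0.9},
], newtons=25)

```text
time_s: 10.05
tool_pos: [0.5481, 0.0268, 0.1881]
tool_rot: [179.9, 0.0, 92.0]
force: [-0.6, 0.0, 1.5]
grip_width: 0.0476
grasp_force: 25.0
```

Emit:
servo_tool([
  {"xyz":[0,0,-1],"twist":[0,0,0],"jaw":0.9},
  {"xyz":[0,0,-2.5],"twist":[0,0,0],"jaw":0.9},
  {"xyz":[0,0,-4.5],"twist":[0,0,0],"jaw":0.9},
  {"xyz":[0,0,-6.5],"twist":[0,0,0],"jaw":0.9},
  {"xyz":[0,0,-8.3],"twist":[0,0,0],"jaw":0.9},
  {"xyz":[0,0,-9.5],"twist":[0,0,0],"jaw":0.9},
  {"xyz":[0,0,-9.5],"twist":[0,0,0],"jaw":0.9},
  {"xyz":[0,0,-9.5],"twist":[0,0,0],"jaw":0.9},
])

```text
time_s: 10.72
tool_pos: [0.5479, 0.0269, 0.283]
tool_rot: [179.9, -0.0, 92.0]
force: [-0.9, -0.2, -1.3]
grip_width: 0.0475
grasp_force: 25.0
```

Run:
```python
from h import *
to([.505,-.179,.11],2.1); print(env.get_obs()["qpos"])
```

```text
shift cm [-20.43  -4.99   0.9 ] twist [ 0.1 -0.  -0.1] TCP [ 0.505 -0.179  0.274] t 10.7167
[-48.0967477   15.06205593  48.58908244 107.58673856 -12.66022575
  62.82468093   7.31109354]
```

Emit:
servo_tool([
  {"xyz":[-1.5,-0.4,0],"twist":[0,0,0],"jaw":0.9},
  {"xyz":[-4.5,-1.1,0],"twist":[0,0,0],"jaw":0.9},
  {"xyz":[-8,-2,0],"twist":[0,0,0],"jaw":0.9},
  {"xyz":[-11.5,-2.8,0.2],"twist":[0,0,0],"jaw":0.9},
  {"xyz":[-15,-3.7,0.4],"twist":[0,0,0],"jaw":0.9},
  {"xyz":[-18,-4.4,0.7],"twist":[0,0,0],"jaw":0.9},
  {"xyz":[-19.8,-4.8,0.9],"twist":[0,0,0],"jaw":0.9},
  {"xyz":[-20.4,-5.0,0.9],"twist":[0,0,0],"jaw":0.9},
  {"xyz":[-20.4,-5.0,0.9],"twist":[0,0,0],"jaw":0.9},
  {"xyz":[-20.4,-5.0,0.9],"twist":[0,0,0],"jaw":0.9},
])

```text
time_s: 11.55
tool_pos: [0.5047, -0.1782, 0.2731]
tool_rot: [-180.0, -0.0, 91.9]
force: [0.7, 0.3, -0.7]
grip_width: 0.0478
grasp_force: 25.0
```

Run:
```python
from h import *
env.read_camera("top"); env.read_camera("top")
to([.505,-.179,.08],2.1); print(env.get_obs()["qpos"])
T=[]
for n in("top","side"):
    c=env.read_camera(n); u,v=proj(c,[[.505,-.179,.06]])[0].astype(int); print(n,u,v)
    T.append(cv2.resize(c["img"][v-40:v+40,u-40:u+40],None,fx=5,fy=5,interpolation=cv2.INTER_CUBIC))
cv2.imwrite("pics/c1.png",np.hstack(T)[:,:,::-1])
```

```text
shift cm [-0.21 -0.05  2.94] twist [-0. -0.  0.] TCP [ 0.505 -0.179  0.244] t 11.65
[-31.05120416  15.21351443  54.01825074 109.94248989 -13.96781635
  61.71603745  30.82893703]
top 472 273
side 360 168
```

View pics/c1.png

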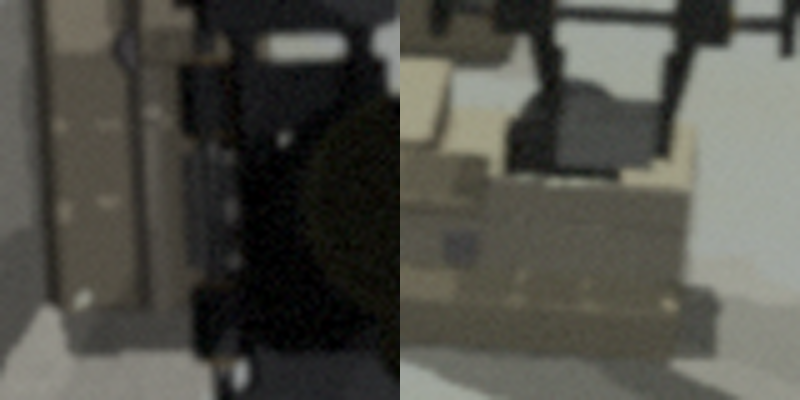

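In the side view the block hangs level over the channel (crop 555–670, 95–165), in front of the hood. I lower to just above the rails and check the side edge numerically.

Emit:
servo_tool([
  {"xyz":[-0.15,-0.05,1],"twist":[0,0,0],"jaw":0.9},
  {"xyz":[-0.2,-0.05,2],"twist":[0,0,0],"jaw":0.9},
  {"xyz":[-0.2,-0.05,2.7],"twist":[0,0,0],"jaw":0.9},
  {"xyz":[-0.2,-0.05,2.7],"twist":[0,0,0],"jaw":0.9},
  {"xyz":[-0.2,-0.05,2.7],"twist":[0,0,0],"jaw":0.9},
  {"xyz":[-0.2,-0.05,2.7],"twist":[0,0,0],"jaw":0.9},
])

```text
time_s: 12.25
tool_pos: [0.5045, -0.181, 0.2467]
tool_rot: [180.0, 0.1, 91.9]
force: [1.1, -0.5, -1.1]
grip_width: 0.0475
grasp_force: 25.0
```

Run:
```python
from h import *
c=env.read_camera("top"); o=env.get_obs(); g=o["tool_pos"]-[0,0,.164]; print(g)
to([.505,-.179,.052],2.1)
pr=lambda y,z:proj(c,[[g[0],y,z]])[0].round(1)
print("pred block left top/bottom",pr(g[1]+.016,g[2]+.002),pr(g[1]+.016,g[2]-.022),"right top",pr(g[1]-.016,g[2]+.002))
print("pred rail: +y outer/inner, -y inner/outer top",[pr(-.1791+d,.056) for d in(.026,.018,-.018,-.026)], "deck left",pr(-.1791+.06,.03))
v=int(pr(g[1],g[2])[1]); im=c["img"]
print(v,[(u,int(im[v-2:v+3,u].mean())) for u in range(440,495)])
```

```text
[ 0.50459686 -0.18100198  0.08300809]
shift cm [0.2  0.04 3.1 ] twist [ 0.   0.1 -0.2] TCP [ 0.505 -0.179  0.216] t 12.3
pred block left top/bottom [469.8 273.8] [466.6 273.8] right top [485.1 273.8]
pred rail: +y outer/inner, -y inner/outer top [array([460.4, 273.8]), array([464.1, 273.8]), array([480.8, 273.8]), array([484.5, 273.8])] deck left [441.9 273.9]
273 [(440, 55), (441, 43), (442, 49), (443, 74), (444, 94), (445, 100), (446, 99), (447, 97), (448, 88), (449, 81), (450, 78), (451, 77), (452, 76), (453, 77), (454, 78), (455, 80), (456, 80), (457, 73), (458, 60), (459, 47), (460, 49), (461, 65), (462, 79), (463, 76), (464, 72), (465, 64), (466, 57), (467, 45), (468, 38), (469, 37), (470, 34), (471, 33), (472, 34), (473, 31), (474, 33), (475, 43), (476, 42), (477, 29), (478, 11), (479, 2), (480, 1), (481, 3), (482, 2), (483, 8), (484, 3), (485, 3), (486, 5), (487, 7), (488, 10), (489, 13), (490, 16), (491, 15), (492, 17), (493, 9), (494, 13)]
```

Emit:
servo_tool([
  {"xyz":[0.2,0,0.3],"twist":[0,0,0],"jaw":0.9},
  {"xyz":[0.2,0,0.5],"twist":[0,0,0],"jaw":0.9},
  {"xyz":[0.2,0,0.7],"twist":[0,0,0],"jaw":0.9},
  {"xyz":[0.2,0,0.9],"twist":[0,0,0],"jaw":0.9},
  {"xyz":[0.2,0,0.9],"twist":[0,0,0],"jaw":0.9},
])

```text
time_s: 12.72
tool_pos: [0.5043, -0.1788, 0.2374]
tool_rot: [180.0, 0.0, 92.0]
force: [-1.0, 0.1, -0.9]
grip_width: 0.0479
grasp_force: 25.0
```

Emit:
servo_tool([
  {"xyz":[0,0,0.5],"twist":[0,0,0],"jaw":0.9},
  {"xyz":[0,0,1.0],"twist":[0,0,0],"jaw":0.9},
  {"xyz":[0,0,1.5],"twist":[0,0,0],"jaw":0.9},
  {"xyz":[0,0,1.9],"twist":[0,0,0],"jaw":0.9},
  {"xyz":[0,0,1.9],"twist":[0,0,0],"jaw":0.9},
  {"xyz":[0,0,1.9],"twist":[0,0,0],"jaw":0.9},
])

```text
time_s: 13.22
tool_pos: [0.5041, -0.1789, 0.2184]
tool_rot: [-180.0, 0.0, 91.9]
force: [0.5, -0.4, -1.8]
grip_width: 0.0476
grasp_force: 25.0
```

Emit:
servo_tool([
  {"xyz":[0,0,0.15],"twist":[0,0,0],"jaw":0.9},
  {"xyz":[0,0,0.25],"twist":[0,0,0],"jaw":0.9},
  {"xyz":[0,0,0.25],"twist":[0,0,0],"jaw":0.9},
  {"xyz":[0,0,0.25],"twist":[0,0,0],"jaw":0.9},
])

```text
time_s: 13.55
tool_pos: [0.5045, -0.1789, 0.2164]
tool_rot: [180.0, 0.0, 92.0]
force: [0.4, -0.6, -1.2]
grip_width: 0.0482
grasp_force: 25.0
```

Emit:
servo_tool([
  {"xyz":[0,0,0.1],"twist":[0,0,0],"jaw":0.9},
  {"xyz":[0,0,0.1],"twist":[0,0,0],"jaw":0.9},
  {"xyz":[0,0,0],"twist":[0,0,0],"jaw":0.3},
  {"xyz":[0,0,0],"twist":[0,0,0],"jaw":0.3},
  {"xyz":[0,0,0],"twist":[0,0,0],"jaw":0.3},
  {"xyz":[0,0,0],"twist":[0,0,0],"jaw":0.3},
  {"xyz":[0,0,-1.5],"twist":[0,0,0],"jaw":0.3},
  {"xyz":[0,0,-4],"twist":[0,0,0],"jaw":0.3},
  {"xyz":[0,0,-6],"twist":[0,0,0],"jaw":0.5},
  {"xyz":[0,0,-6],"twist":[0,0,0],"jaw":1},
])

```text
time_s: 14.38
tool_pos: [0.5058, -0.1797, 0.2799]
tool_rot: [179.6, 0.1, 91.9]
force: [1.5, -0.9, 0.1]
grip_width: 0.0537
grasp_force: 0.0
```

Run:
```python
from h import *
env.read_camera("top")
o=env.get_obs(); print(o["grip_width"])
th=np.radians(2.11); R=np.array([[np.cos(th),-np.sin(th)],[np.sin(th),np.cos(th)]]); O=np.array([.55255,-.22742])
for x in (-.098,-.0125): to([*(O+R@[x,.049]),.054],2.1)
```

```text
0.050490195253279455
shift cm [-0.1  -5.28  5.99] twist [ 0.3  0.  -0.1] TCP [ 0.4528 -0.1821  0.218 ] t 14.4333
shift cm [-0.08  3.27  6.02] twist [ 0.3  0.  -0.1] TCP [ 0.5383 -0.1789  0.218 ] t 14.4333
```

Emit:
servo_tool([
  {"xyz":[0,-2,0],"twist":[0.3,0,0],"jaw":1},
  {"xyz":[-0.1,-4.3,0],"twist":[0.3,0,0],"jaw":1},
  {"xyz":[-0.1,-5.3,0],"twist":[0.3,0,0],"jaw":1},
  {"xyz":[-0.1,-5.3,1],"twist":[0.3,0,0],"jaw":1},
  {"xyz":[-0.1,-5.3,2.5],"twist":[0.3,0,0],"jaw":1},
  {"xyz":[-0.1,-5.3,4],"twist":[0.3,0,0],"jaw":1},
  {"xyz":[-0.1,-5.3,5.2],"twist":[0.3,0,0],"jaw":1},
  {"xyz":[-0.1,-5.3,5.8],"twist":[0.3,0,0],"jaw":1},
  {"xyz":[-0.1,-5.3,5.9],"twist":[0.3,0,0],"jaw":1},
  {"xyz":[-0.1,-5.3,5.9],"twist":[0.3,0,0],"jaw":1},
])

```text
time_s: 15.27
tool_pos: [0.4515, -0.1816, 0.2166]
tool_rot: [-179.6, 0.1, 92.0]
force: [-0.7, -0.7, 0.3]
grip_width: 0.0005
grasp_force: 0.0
```

Run:
```python
from h import *
env.read_camera("top")
o=env.get_obs(); print(o["grip_width"],o["force"],o["tool_pos"])
th=np.radians(2.11); R=np.array([[np.cos(th),-np.sin(th)],[np.sin(th),np.cos(th)]]); O=np.array([.55255,-.22742])
for x in (-.098,-.0125): to([*(O+R@[x,.049]),.053],2.1)
```

```text
0.00023776734633008213 [0.15823979 0.96842849 0.8808633 ] [ 0.45174043 -0.18176756  0.21716905]
shift cm [-0.03  0.11  0.02] twist [-0.3  0.1 -0.2] TCP [ 0.4528 -0.1821  0.217 ] t 15.3167
shift cm [-0.01  8.66 -0.03] twist [-0.3  0.1 -0.2] TCP [ 0.5383 -0.1789  0.217 ] t 15.3167
```

Clean entry behind the block, so now I push.

Emit:
servo_tool([
  {"xyz":[0,0.6,0],"twist":[-0.3,0,0],"jaw":1},
  {"xyz":[0,1.2,0],"twist":[-0.3,0,0],"jaw":1},
  {"xyz":[0,1.8,0],"twist":[-0.3,0,0],"jaw":1},
  {"xyz":[0,2.4,0],"twist":[-0.3,0,0],"jaw":1},
  {"xyz":[0,3.0,0],"twist":[-0.3,0,0],"jaw":1},
  {"xyz":[0,3.6,0],"twist":[-0.3,0,0],"jaw":1},
  {"xyz":[0,4.2,0],"twist":[-0.3,0,0],"jaw":1},
  {"xyz":[0,4.8,0],"twist":[-0.3,0,0],"jaw":1},
  {"xyz":[0,5.4,0],"twist":[-0.3,0,0],"jaw":1},
  {"xyz":[0,5.8,0],"twist":[-0.3,0,0],"jaw":1},
])

```text
time_s: 16.15
tool_pos: [0.5103, -0.1796, 0.217]
tool_rot: [180.0, 0.0, 92.0]
force: [-0.4, 0.1, 1.3]
grip_width: 0.0006
grasp_force: 0.4
```

Emit:
servo_tool([
  {"xyz":[0,0.4,0],"twist":[0,0,0],"jaw":1},
  {"xyz":[0,0.8,0],"twist":[0,0,0],"jaw":1},
  {"xyz":[0,1.2,0],"twist":[0,0,0],"jaw":1},
  {"xyz":[0,1.6,0],"twist":[0,0,0],"jaw":1},
  {"xyz":[0,1.6,0],"twist":[0,0,0],"jaw":1},
  {"xyz":[0,1.6,0],"twist":[0,0,0],"jaw":1},
])

```text
time_s: 16.65
tool_pos: [0.5166, -0.1817, 0.215]
tool_rot: [-178.5, -0.3, 91.8]
force: [-31.2, 1.1, 22.4]
grip_width: -0.0001
grasp_force: 16.7
```

The push stopped at about 31 N with 22 N upward. The fingers' backs taper, so they press down on the block's rear edge at the roller. I back off and push with the flat finger sides instead, with the gripper turned 90°.

Emit:
servo_tool([
  {"xyz":[0,-1.5,0],"twist":[0,0,0],"jaw":1},
  {"xyz":[0,-3.5,0],"twist":[0,0,0],"jaw":1},
  {"xyz":[0,-4.5,-1],"twist":[0,0,0],"jaw":1},
  {"xyz":[0,-4.5,-3.5],"twist":[0,0,0],"jaw":1},
  {"xyz":[0,-4.5,-6],"twist":[0,0,7],"jaw":1},
  {"xyz":[0,-4.5,-6],"twist":[0,0,14],"jaw":1},
  {"xyz":[0,-4.5,-6],"twist":[0,0,21],"jaw":1},
  {"xyz":[0,-4.5,-6],"twist":[0,0,28],"jaw":1},
  {"xyz":[0,-4.5,-6],"twist":[0,0,35],"jaw":1},
  {"xyz":[0,-4.5,-6],"twist":[0,0,42],"jaw":1},
])

```text
time_s: 17.48
tool_pos: [0.4807, -0.1806, 0.2773]
tool_rot: [179.9, -0.0, 49.6]
force: [0.4, -0.3, 0.7]
grip_width: 0.0004
grasp_force: 0.0
```

Emit:
servo_tool([
  {"xyz":[0,0,0],"twist":[0,0,7],"jaw":1},
  {"xyz":[0,0,0],"twist":[0,0,14],"jaw":1},
  {"xyz":[0,0,0],"twist":[0,0,21],"jaw":1},
  {"xyz":[0,0,0],"twist":[0,0,28],"jaw":1},
  {"xyz":[0,0,0],"twist":[0,0,35],"jaw":1},
  {"xyz":[0,0,0],"twist":[0,0,42],"jaw":1},
  {"xyz":[0,0,0],"twist":[0,0,48],"jaw":1},
  {"xyz":[0,0,0],"twist":[0,0,48],"jaw":1},
  {"xyz":[0,0,0],"twist":[0,0,48],"jaw":1},
])

```text
time_s: 18.23
tool_pos: [0.4806, -0.1806, 0.2771]
tool_rot: [180.0, -0.1, 2.1]
force: [-0.2, 0.3, 0.5]
grip_width: 0.0004
grasp_force: 0.0
```

```bash
cat >> h.py <<'E'
th=np.radians(2.11); RR=np.array([[np.cos(th),-np.sin(th)],[np.sin(th),np.cos(th)]]); O=np.array([.55255,-.22742])
def rd(x,y,z,ydir,**k): to([*(O+RR@[x/1e3,y/1e3]),z/1e3],ydir,**k)
def inrd(): o=env.get_obs(); return (RR.T@(o["tool_pos"][:2]-O)*1000).round(1),(o["tool_pos"][2]*1000-164).round(1)
E
python3 - <<'E'
from h import *
env.read_camera("top"); print(env.get_obs()["qpos"],inrd())
rd(-70,50,53,-87.9)
E
```

```text
[-43.13745443  15.78149021  68.83690041 112.93003966 -16.64523319
  62.20769079 -55.00450631] (array([-70.2,  49.4]), np.float64(113.1))
shift cm [ 0.02 -0.06  6.01] twist [ 0. -0.  0.] TCP [ 0.4808 -0.18    0.217 ] t 18.2833
```

Emit:
servo_tool([
  {"xyz":[0,0,1.5],"twist":[0,0,0],"jaw":1},
  {"xyz":[0,0,3],"twist":[0,0,0],"jaw":1},
  {"xyz":[0,0,4.5],"twist":[0,0,0],"jaw":1},
  {"xyz":[0,0,5.5],"twist":[0,0,0],"jaw":1},
  {"xyz":[0,0,5.9],"twist":[0,0,0],"jaw":1},
  {"xyz":[0,0,5.9],"twist":[0,0,0],"jaw":1},
  {"xyz":[0,0,5.9],"twist":[0,0,0],"jaw":1},
])

```text
time_s: 18.87
tool_pos: [0.4806, -0.1809, 0.2184]
tool_rot: [179.9, -0.0, 2.0]
force: [0.4, -0.3, 0.6]
grip_width: 0.0002
grasp_force: 0.0
```

Run:
```python
from h import *
print(env.get_obs()["qpos"],env.get_obs()["force"],inrd())
rd(-7.5,50,53,-87.9)
```

```text
[-37.08254484  21.65915938  63.36204076 115.63912588 -23.27670491
  56.46825657 -50.12198186] [ 0.43518089 -0.26471526  0.62109285] (array([-70.2,  49.1]), np.float64(54.4))
shift cm [ 6.27 -0.11  0.14] twist [ 0.1 -0.  -0.1] TCP [ 0.5432 -0.1777  0.217 ] t 18.8667
```

Emit:
servo_tool([
  {"xyz":[0.6,-0.1,0.1],"twist":[0,0,0],"jaw":1},
  {"xyz":[1.2,-0.1,0.1],"twist":[0,0,0],"jaw":1},
  {"xyz":[1.8,-0.1,0.1],"twist":[0,0,0],"jaw":1},
  {"xyz":[2.3,-0.1,0.1],"twist":[0,0,0],"jaw":1},
  {"xyz":[2.8,-0.1,0.1],"twist":[0,0,0],"jaw":1},
  {"xyz":[3.3,-0.1,0.1],"twist":[0,0,0],"jaw":1},
  {"xyz":[3.5,-0.1,0.1],"twist":[0,0,0],"jaw":1},
  {"xyz":[3.5,-0.1,0.1],"twist":[0,0,0],"jaw":1},
])

```text
time_s: 19.53
tool_pos: [0.5134, -0.1796, 0.2163]
tool_rot: [180.0, 0.4, 1.9]
force: [-5.1, -1.8, 0.0]
grip_width: 0.0005
grasp_force: 2.5
```

Emit:
servo_tool([
  {"xyz":[0.4,0,0],"twist":[0,0,0],"jaw":1},
  {"xyz":[0.8,0,0],"twist":[0,0,0],"jaw":1},
  {"xyz":[1.0,0,0],"twist":[0,0,0],"jaw":1},
  {"xyz":[1.0,0,0],"twist":[0,0,0],"jaw":1},
])

```text
time_s: 19.87
tool_pos: [0.5253, -0.1784, 0.2167]
tool_rot: [179.9, 0.1, 2.0]
force: [-3.5, -1.9, -0.4]
grip_width: 0.0004
grasp_force: 1.6
```

Emit:
servo_tool([
  {"xyz":[0.4,0,0],"twist":[0,0,0],"jaw":1},
  {"xyz":[0.8,0,0],"twist":[0,0,0],"jaw":1},
  {"xyz":[1.2,0,0],"twist":[0,0,0],"jaw":1},
  {"xyz":[1.5,0,0],"twist":[0,0,0],"jaw":1},
  {"xyz":[1.5,0,0],"twist":[0,0,0],"jaw":1},
])

```text
time_s: 20.28
tool_pos: [0.5415, -0.1773, 0.2172]
tool_rot: [179.9, -0.1, 2.0]
force: [-1.6, -0.8, -0.4]
grip_width: 0.0004
grasp_force: 0.6
```

Emit:
servo_tool([
  {"xyz":[0.2,0,0],"twist":[0,0,0],"jaw":1},
  {"xyz":[0.4,0,0],"twist":[0,0,0],"jaw":1},
  {"xyz":[0.4,0,0],"twist":[0,0,0],"jaw":1},
  {"xyz":[0.4,0,0],"twist":[0,0,0],"jaw":1},
])

```text
time_s: 20.62
tool_pos: [0.5436, -0.1775, 0.2169]
tool_rot: [-180.0, 0.1, 1.9]
force: [-6.4, -1.9, 2.3]
grip_width: 0.0003
grasp_force: 3.1
```

Emit:
servo_tool([
  {"xyz":[0.15,0,0],"twist":[0,0,0],"jaw":1},
  {"xyz":[0.3,0,0],"twist":[0,0,0],"jaw":1},
  {"xyz":[0.3,0,0],"twist":[0,0,0],"jaw":1},
  {"xyz":[0.3,0,0],"twist":[0,0,0],"jaw":1},
])

```text
time_s: 20.95
tool_pos: [0.5447, -0.1778, 0.2168]
tool_rot: [-179.8, 0.4, 1.9]
force: [-14.1, 0.8, 9.5]
grip_width: 0.0004
grasp_force: 7.0
```

Emit:
servo_tool([
  {"xyz":[0.2,0,0],"twist":[0,0,0],"jaw":1},
  {"xyz":[0.2,0,0],"twist":[0,0,0],"jaw":1},
  {"xyz":[0.2,0,0],"twist":[0,0,0],"jaw":1},
  {"xyz":[-0.5,0,0],"twist":[0,0,0],"jaw":1},
  {"xyz":[-1.5,0,0],"twist":[0,0,0],"jaw":1},
  {"xyz":[-1.5,0,-1.5],"twist":[0,0,0],"jaw":1},
  {"xyz":[-1.5,0,-4],"twist":[0,0,0],"jaw":0.75},
  {"xyz":[-1.5,0,-6],"twist":[0,0,0],"jaw":0.6},
  {"xyz":[-1.5,0,-6],"twist":[0,0,0],"jaw":0.6},
])

```text
time_s: 21.7
tool_pos: [0.5346, -0.1786, 0.2823]
tool_rot: [179.9, -0.6, 2.0]
force: [0.3, -1.3, 0.8]
grip_width: 0.0133
grasp_force: 0.0
```

Run:
```python
from h import *
env.read_camera("top"); o=env.get_obs(); print(o["qpos"],o["grip_width"],inrd())
rd(-40,-75,113,-87.9)
```

```text
[-36.76388651  22.88886428  63.44668461 106.16028858 -22.82662119
  64.56510482 -53.14127067] 0.01670295159230703 (array([-16.6,  50.1]), np.float64(116.4))
shift cm [-2.32 12.51  0.34] twist [ 0.1 -0.4 -0.1] TCP [ 0.5153 -0.3038  0.277 ] t 21.75
```

Step 2 should be done, since the block pressed against the stop with over 14 N and the finger position matches home. Next is the wheel: two rigid pinch strokes of 45° each about its axis.

```bash
cat >> h.py <<'E'
def wh(deg,r):
    a=np.radians(deg); rd(-20+r*np.sin(a),-75,34+r*np.cos(a),-87.9,tilt=-a,tdir=2.11)
E
python3 - <<'E'
from h import *
wh(-22.5,85)
E
```

```text
shift cm [-9.86 12.52  1.57] twist [ 0.1 22.1 -0.1] TCP [ 0.4401 -0.3066  0.264 ] t 21.75
```

Emit:
servo_tool([
  {"xyz":[-1,1.5,0],"twist":[0,0,0],"jaw":0.6},
  {"xyz":[-2.5,4,0],"twist":[0,4,0],"jaw":0.6},
  {"xyz":[-4.2,6.7,0.2],"twist":[0,9,0],"jaw":0.6},
  {"xyz":[-6,9.2,0.5],"twist":[0,14,0],"jaw":0.6},
  {"xyz":[-8,11.2,1],"twist":[0,18,0],"jaw":0.6},
  {"xyz":[-9.3,12.3,1.4],"twist":[0,21,0],"jaw":0.6},
  {"xyz":[-9.86,12.5,1.57],"twist":[0.1,22.1,-0.1],"jaw":0.6},
  {"xyz":[-9.86,12.5,1.57],"twist":[0.1,22.1,-0.1],"jaw":0.6},
  {"xyz":[-9.86,12.5,1.57],"twist":[0.1,22.1,-0.1],"jaw":0.6},
  {"xyz":[-9.86,12.5,1.57],"twist":[0.1,22.1,-0.1],"jaw":0.6},
])

```text
time_s: 22.58
tool_pos: [0.4392, -0.3054, 0.2617]
tool_rot: [-180.0, -22.1, 2.2]
force: [0.4, 0.0, 1.0]
grip_width: 0.035
grasp_force: 0.0
```

Run:
```python
from h import *
env.read_camera("top"); o=env.get_obs(); print(o["qpos"],o["grip_width"])
wh(-22.5,31)
# wheel check in the side view: wheel y extents predicted
```

```text
[-21.30830538   9.96040649  62.75136406 118.56538052 -34.29362815
  44.90152054 -25.82667671] 0.03477696048854356
shift cm [0.19 0.14 5.2 ] twist [-0.   0.4  0.1] TCP [ 0.4608 -0.3059  0.2142] t 22.6333
```

Emit:
servo_tool([
  {"xyz":[0.15,0.1,1],"twist":[0,0.4,0],"jaw":0.6},
  {"xyz":[0.15,0.1,2.2],"twist":[0,0.4,0],"jaw":0.6},
  {"xyz":[0.15,0.1,3.4],"twist":[0,0.4,0],"jaw":0.6},
  {"xyz":[0.15,0.1,4.4],"twist":[0,0.4,0],"jaw":0.6},
  {"xyz":[0.15,0.1,5],"twist":[0,0.4,0],"jaw":0.6},
  {"xyz":[0.15,0.1,5.1],"twist":[0,0.4,0],"jaw":0.6},
  {"xyz":[0.15,0.1,5.1],"twist":[0,0.4,0],"jaw":0.6},
])

```text
time_s: 23.22
tool_pos: [0.4592, -0.306, 0.2145]
tool_rot: [-180.0, -22.5, 2.1]
force: [0.2, 0.8, 0.2]
grip_width: 0.0347
grasp_force: 0.0
```

Emit:
servo_tool([
  {"xyz":[0,0,0],"twist":[0,0,0],"jaw":1},
  {"xyz":[0,0,0],"twist":[0,0,0],"jaw":1},
  {"xyz":[0,0,0],"twist":[0,0,0],"jaw":1},
  {"xyz":[0,0,0],"twist":[0,0,0],"jaw":1},
  {"xyz":[0,0,0],"twist":[0,0,0],"jaw":1},
  {"xyz":[0,0,0],"twist":[0,0,0],"jaw":1},
], newtons=15)

```text
time_s: 23.72
tool_pos: [0.4587, -0.3074, 0.2153]
tool_rot: [179.9, -22.6, 2.0]
force: [0.5, -2.8, -0.4]
grip_width: 0.0136
grasp_force: 15.0
```

Run:
```python
from h import *
o=env.get_obs(); print(o["grip_width"],o["force"],o["tool_rot"],o["tool_pos"])
for d in (-22.5,-15,-7.5,0,7.5,15,22.5): wh(d,31)
```

```text
0.013562577079245618 [ 0.51590605 -2.79630056 -0.37222381] [179.90651566 -22.59843597   2.01745245] [ 0.4587165  -0.30742519  0.21528244]
shift cm [ 0.15 -0.15  0.18] twist [ 0.1 -0.1 -0.1] TCP [ 0.4608 -0.3059  0.2142] t 23.7167
shift cm [ 2.69 -0.15  0.36] twist [ 0.1 -7.6 -0.1] TCP [ 0.4849 -0.305   0.2224] t 23.7167
shift cm [ 5.2  -0.16  0.86] twist [  0.1 -15.1  -0.1] TCP [ 0.5099 -0.304   0.2273] t 23.7167
shift cm [ 7.61 -0.16  1.68] twist [  0.1 -22.6  -0.1] TCP [ 0.5353 -0.3031  0.229 ] t 23.7167
shift cm [ 9.9  -0.17  2.81] twist [  0.1 -30.1  -0.1] TCP [ 0.5608 -0.3022  0.2273] t 23.7167
shift cm [12.01 -0.18  4.23] twist [  0.1 -37.6  -0.1] TCP [ 0.5858 -0.3012  0.2224] t 23.7167
shift cm [13.93 -0.18  5.92] twist [  0.1 -45.1  -0.1] TCP [ 0.6099 -0.3004  0.2142] t 23.7167
```

Emit:
servo_tool([
  {"xyz":[1.35,0,0.2],"twist":[0,-3.8,0],"jaw":1},
  {"xyz":[2.65,0,0.33],"twist":[0,-7.6,0],"jaw":1},
  {"xyz":[3.95,0,0.58],"twist":[0,-11.3,0],"jaw":1},
  {"xyz":[5.2,0,0.86],"twist":[0,-15.1,0],"jaw":1},
  {"xyz":[6.42,0,1.24],"twist":[0,-18.8,0],"jaw":1},
  {"xyz":[7.61,0,1.68],"twist":[0,-22.6,0],"jaw":1},
  {"xyz":[8.77,0,2.2],"twist":[0,-26.3,0],"jaw":1},
  {"xyz":[9.9,0,2.81],"twist":[0,-30.1,0],"jaw":1},
  {"xyz":[10.97,0,3.49],"twist":[0,-33.8,0],"jaw":1},
  {"xyz":[12.01,0,4.23],"twist":[0,-37.6,0],"jaw":1},
])

```text
time_s: 24.55
tool_pos: [0.5853, -0.3031, 0.2243]
tool_rot: [179.9, 15.4, 2.0]
force: [-2.2, -1.2, 14.1]
grip_width: 0.014
grasp_force: 15.0
```

Run:
```python
from h import *
env.read_camera("top");o=env.get_obs(); print(o["qpos"],o["grip_width"],o["force"],o["tool_rot"],o["tool_pos"])
wh(22.5,31)
```

```text
[-14.81010495  45.75041339  57.31890035  87.08645546 -27.62988227
  79.42500161 -42.09377591] 0.013850698811746486 [-3.66479632 -0.17193426 14.95076844] [179.76554159  15.57246909   2.19656149] [ 0.58810304 -0.30233726  0.22275219]
shift cm [ 2.34 -0.12  0.24] twist [ 0.3 -6.9  0.1] TCP [ 0.6099 -0.3004  0.2142] t 24.6
```

Emit:
servo_tool([
  {"xyz":[1.1,0,0],"twist":[0,-3.5,0],"jaw":1},
  {"xyz":[2.3,0,0.1],"twist":[0,-6.9,0],"jaw":1},
  {"xyz":[2.3,0,0.1],"twist":[0,-6.9,0],"jaw":1},
  {"xyz":[2.3,0,0.1],"twist":[0,-6.9,0],"jaw":1},
])

```text
time_s: 24.93
tool_pos: [0.609, -0.3018, 0.2154]
tool_rot: [179.8, 21.9, 2.1]
force: [2.7, -3.1, 3.0]
grip_width: 0.014
grasp_force: 15.0
```

Emit:
servo_tool([
  {"xyz":[0,0,0],"twist":[0,0,0],"jaw":0.6},
  {"xyz":[0,0,0],"twist":[0,0,0],"jaw":0.6},
  {"xyz":[0,0,0],"twist":[0,0,0],"jaw":0.6},
  {"xyz":[0,0,0],"twist":[0,0,0],"jaw":0.6},
  {"xyz":[0,0,-2],"twist":[0,0,0],"jaw":0.6},
  {"xyz":[0,0,-4],"twist":[0,0,0],"jaw":0.6},
  {"xyz":[0,0,-5.4],"twist":[0,0,0],"jaw":0.6},
  {"xyz":[0,0,-5.4],"twist":[0,0,0],"jaw":0.6},
])

```text
time_s: 25.6
tool_pos: [0.6291, -0.3002, 0.2675]
tool_rot: [180.0, 21.8, 2.1]
force: [0.1, -0.3, -0.7]
grip_width: 0.0344
grasp_force: 0.0
```

Run:
```python
from h import *
env.read_camera("top"); wh(-22.5,85)
```

```text
shift cm [-17.41  -0.05   7.17] twist [-0.  44.4  0. ] TCP [ 0.4401 -0.3066  0.264 ] t 25.65
```

Emit:
servo_tool([
  {"xyz":[-2.6,0,-0.2],"twist":[0,6.3,0],"jaw":0.6},
  {"xyz":[-5.2,0,0.4],"twist":[0,12.7,0],"jaw":0.6},
  {"xyz":[-7.8,0,1.3],"twist":[0,19,0],"jaw":0.6},
  {"xyz":[-10.4,0,2.5],"twist":[0,25.4,0],"jaw":0.6},
  {"xyz":[-12.9,0,4],"twist":[0,31.7,0],"jaw":0.6},
  {"xyz":[-15.3,0,5.5],"twist":[0,38,0],"jaw":0.6},
  {"xyz":[-17.4,0,7.1],"twist":[0,44.4,0],"jaw":0.6},
  {"xyz":[-17.4,0,7.1],"twist":[0,44.4,0],"jaw":0.6},
  {"xyz":[-17.4,0,7.1],"twist":[0,44.4,0],"jaw":0.6},
  {"xyz":[-17.4,0,7.1],"twist":[0,44.4,0],"jaw":0.6},
])

```text
time_s: 26.48
tool_pos: [0.4404, -0.3064, 0.2639]
tool_rot: [-179.9, -22.4, 2.1]
force: [0.9, 0.6, 0.8]
grip_width: 0.0348
grasp_force: 0.0
```

Run:
```python
from h import *
c=env.read_camera("top");o=env.get_obs(); print(o["qpos"].round(0),o["tool_rot"],o["tool_pos"])
wh(-22.5,32)
# window patch: grey levels now and at start (digit shift along rows)
p=proj(c,[[*(O+RR@[-.02,-.015]),.064]])[0]; print(p)
u,v=p.round().astype(int); i0=cv2.imread("pics/top0.png",0); i1=cv2.cvtColor(c["img"],cv2.COLOR_RGB2GRAY)
for i in(i0,i1): print(i[v-7:v+8,u-6:u+7])
```

```text
[-23.  11.  65. 118. -35.  45. -25.] [179.99553327 -22.38853106   2.17407623] [ 0.44136944 -0.30658638  0.26426504]
shift cm [-0.12 -0.    5.27] twist [-0.   0.1  0.1] TCP [ 0.4604 -0.3059  0.2151] t 26.5333
[503.17140144 260.47223116]
[[ 15  30  29  33  30  31  29  29  34  31  30  35  73]
 [ 18  34  36  34  33  33  28  27  31  27  28  36  70]
 [ 14  31  39  45  48  46  40  39  45  49  41  34  68]
 [  9  31  54  78  88  88  74  67  80  88  61  33  61]
 [  4  38  74 107 116 118 115 108 117 114  78  38  56]
 [ 18  43  84 117 128 126 125 123 128 122  83  36  45]
 [ 10  40  82 118 117 109 106 103 115 116  82  38  39]
 [  2  40  82 114 118 113 102  87  98 114  84  40  43]
 [ 11  36  78 119 126 121 108  89  93 109  83  40  44]
 [  2  31  74 112 113 104  96  81  94 111  85  43  38]
 [  7  26  74 108  92  88  96 100 107 117  84  40  40]
 [ 13  25  69 101  82  77  87  93 101 100  74  38  43]
 [  6  27  55  79  66  53  55  57  71  72  55  29  44]
 [  0  17  36  49  40  37  34  37  38  45  37  25  38]
 [  6  24  33  32  28  30  30  29  30  28  30  28  37]]
[[ 11  33  39  34  32  35  31  31  32  32  30  40  76]
 [ 15  34  36  34  32  32  36  32  29  31  34  35  72]
 [ 10  33  41  36  36  31  34  37  45  52  40  35  71]
 [ 16  34  51  66  64  57  56  68  84  91  65  35  66]
 [ 12  44  74 102 107 107 104 107 119 120  77  36  59]
 [ 13  45  84 118 129 126 117 116 128 127  88  38  46]
 [ 12  40  88 120 120 112 101  98 113 123  86  38  43]
 [ 10  41  88 120 121 114 105  90  99 115  83  40  38]
 [  5  34  80 121 123 119 110  90  88 102  79  40  31]
 [  8  32  76 115 117 105  93  71  77  89  75  38  26]
 [  8  26  72 114 115 107  90  65  69  87  72  43  24]
 [  9  27  62  99 101  97  80  58  64  80  66  34  25]
 [ 13  24  46  70  64  60  48  42  50  63  45  26  26]
 [  4   6  25  38  36  27  23  24  34  33  24  14  26]
 [  6   7  17  17  11  21  14  12  15  18  12  11  13]]
```

Emit:
servo_tool([
  {"xyz":[-0.1,0,1],"twist":[0,0,0],"jaw":0.6},
  {"xyz":[-0.1,0,2.2],"twist":[0,0,0],"jaw":0.6},
  {"xyz":[-0.1,0,3.4],"twist":[0,0,0],"jaw":0.6},
  {"xyz":[-0.1,0,4.4],"twist":[0,0,0],"jaw":0.6},
  {"xyz":[-0.1,0,5.1],"twist":[0,0,0],"jaw":0.6},
  {"xyz":[-0.1,0,5.25],"twist":[0,0,0],"jaw":0.6},
  {"xyz":[-0.1,0,5.25],"twist":[0,0,0],"jaw":0.6},
])

```text
time_s: 27.12
tool_pos: [0.46, -0.3063, 0.2145]
tool_rot: [180.0, -22.3, 2.1]
force: [-0.0, -0.0, 0.2]
grip_width: 0.0348
grasp_force: 0.0
```

Emit:
servo_tool([
  {"xyz":[0,0,0],"twist":[0,0,0],"jaw":1},
  {"xyz":[0,0,0],"twist":[0,0,0],"jaw":1},
  {"xyz":[0,0,0],"twist":[0,0,0],"jaw":1},
  {"xyz":[0,0,0],"twist":[0,0,0],"jaw":1},
  {"xyz":[0,0,0],"twist":[0,0,0],"jaw":1},
  {"xyz":[0,0,0],"twist":[0,0,0],"jaw":1},
], newtons=15)

```text
time_s: 27.62
tool_pos: [0.4592, -0.3074, 0.2158]
tool_rot: [179.9, -22.5, 2.0]
force: [0.9, -4.2, -1.3]
grip_width: 0.0139
grasp_force: 15.0
```

Run:
```python
from h import *
c=env.read_camera("top"); cv2.imwrite("pics/w3.png",c["img"][:,:,::-1])
o=env.get_obs(); print(o["grip_width"],o["force"],o["tool_rot"],o["tool_pos"])
for d in (-22.5,28): wh(d,31.5)
```

```text
0.013735054849699252 [ 2.18239426 -3.87093972 -0.67089817] [179.90840469 -22.50539727   2.01907653] [ 0.45919876 -0.30740367  0.21575283]
shift cm [ 0.09 -0.15  0.16] twist [ 0.1 -0.  -0.1] TCP [ 0.4606 -0.3059  0.2146] t 27.6667
shift cm [15.17 -0.19  7.27] twist [  0.1 -50.5  -0.1] TCP [ 0.627  -0.2997  0.2066] t 27.6667
```

Emit:
servo_tool([
  {"xyz":[1.35,0,0.2],"twist":[0,-3.8,0],"jaw":1},
  {"xyz":[2.65,0,0.3],"twist":[0,-7.6,0],"jaw":1},
  {"xyz":[3.95,0,0.5],"twist":[0,-11.3,0],"jaw":1},
  {"xyz":[5.2,0,0.8],"twist":[0,-15.1,0],"jaw":1},
  {"xyz":[6.42,0,1.18],"twist":[0,-18.8,0],"jaw":1},
  {"xyz":[7.61,0,1.6],"twist":[0,-22.6,0],"jaw":1},
  {"xyz":[8.77,0,2.1],"twist":[0,-26.3,0],"jaw":1},
  {"xyz":[9.9,0,2.7],"twist":[0,-30.1,0],"jaw":1},
  {"xyz":[10.97,0,3.4],"twist":[0,-33.8,0],"jaw":1},
  {"xyz":[12.01,0,4.1],"twist":[0,-37.6,0],"jaw":1},
])

```text
time_s: 28.5
tool_pos: [0.5853, -0.3031, 0.2249]
tool_rot: [179.9, 15.5, 2.0]
force: [-2.3, -3.0, 7.7]
grip_width: 0.014
grasp_force: 15.0
```

Run:
```python
from h import *
env.read_camera("top"); o=env.get_obs(); print(o["force"],o["tool_rot"],o["tool_pos"])
for d in (22.5,28): wh(d,31.5)
```

```text
[-4.4514352  -1.16515073 14.27487816] [179.75816327  15.69756554   2.19602597] [ 0.58795498 -0.30229061  0.22359801]
shift cm [ 2.38 -0.11  0.26] twist [ 0.3 -6.8  0.1] TCP [ 0.6101 -0.3004  0.2146] t 28.55
shift cm [ 4.23 -0.11  0.57] twist [  0.3 -12.3   0.1] TCP [ 0.627  -0.2997  0.2066] t 28.55
```

Emit:
servo_tool([
  {"xyz":[1.1,0,0],"twist":[0,-3.3,0],"jaw":1},
  {"xyz":[2.3,0,0.1],"twist":[0,-6.7,0],"jaw":1},
  {"xyz":[3.3,0,0.3],"twist":[0,-9.6,0],"jaw":1},
  {"xyz":[4.2,0,0.5],"twist":[0,-12.3,0],"jaw":1},
  {"xyz":[4.2,0,0.5],"twist":[0,-12.3,0],"jaw":1},
  {"xyz":[4.2,0,0.5],"twist":[0,-12.3,0],"jaw":1},
])

```text
time_s: 29.05
tool_pos: [0.6258, -0.3012, 0.2086]
tool_rot: [179.8, 27.5, 2.1]
force: [1.8, -2.5, 6.0]
grip_width: 0.0138
grasp_force: 15.0
```

Emit:
servo_tool([
  {"xyz":[0,0,0],"twist":[0,0,0],"jaw":0.6},
  {"xyz":[0,0,0],"twist":[0,0,0],"jaw":0.6},
  {"xyz":[0,0,0],"twist":[0,0,0],"jaw":0.6},
  {"xyz":[0,0,0],"twist":[0,0,0],"jaw":0.6},
  {"xyz":[0,0,-2],"twist":[0,0,0],"jaw":0.6},
  {"xyz":[0,0,-4],"twist":[0,0,0],"jaw":0.6},
  {"xyz":[0,0,-5.4],"twist":[0,0,0],"jaw":0.6},
  {"xyz":[0,0,-5.4],"twist":[0,0,0],"jaw":0.6},
])

```text
time_s: 29.72
tool_pos: [0.6513, -0.2992, 0.2577]
tool_rot: [180.0, 27.3, 2.2]
force: [0.1, 0.0, -0.6]
grip_width: 0.0347
grasp_force: 0.0
```

Run:
```python
from h import *
env.read_camera("top"); wh(-22.5,90)
```

```text
shift cm [-19.44  -0.05   8.64] twist [-0.  49.9  0. ] TCP [ 0.4382 -0.3067  0.2687] t 29.7667
```

Emit:
servo_tool([
  {"xyz":[-2.6,0,-0.4],"twist":[0,6.3,0],"jaw":0.6},
  {"xyz":[-5.2,0,0.1],"twist":[0,12.7,0],"jaw":0.6},
  {"xyz":[-7.8,0,0.9],"twist":[0,19,0],"jaw":0.6},
  {"xyz":[-10.4,0,2.1],"twist":[0,25.4,0],"jaw":0.6},
  {"xyz":[-12.9,0,3.6],"twist":[0,31.7,0],"jaw":0.6},
  {"xyz":[-15.3,0,5.2],"twist":[0,38,0],"jaw":0.6},
  {"xyz":[-17.5,0,7.0],"twist":[0,44.4,0],"jaw":0.6},
  {"xyz":[-19.4,0,8.6],"twist":[0,49.9,0],"jaw":0.6},
  {"xyz":[-19.4,0,8.6],"twist":[0,49.9,0],"jaw":0.6},
  {"xyz":[-19.4,0,8.6],"twist":[0,49.9,0],"jaw":0.6},
])

```text
time_s: 30.6
tool_pos: [0.4356, -0.3063, 0.2669]
tool_rot: [-179.6, -22.4, 1.8]
force: [1.0, -0.4, 0.6]
grip_width: 0.0348
grasp_force: 0.0
```

Run:
```python
from h import *
env.read_camera("top"); c=env.read_camera("top"); cv2.imwrite("pics/w4.png",c["img"][:,:,::-1])
ims=[cv2.imread(f"pics/{n}.png")[248:275,490:512] for n in("top0","w3","w4")]
a=np.hstack([cv2.resize(i,None,fx=12,fy=12,interpolation=cv2.INTER_CUBIC) for i in ims])
b=cv2.resize(c["img"][200:305,440:550,::-1],(257,245),interpolation=cv2.INTER_CUBIC)
s=env.read_camera("side")["img"][125:205,295:395,::-1]; b=np.hstack([b,cv2.resize(s,(306,245),interpolation=cv2.INTER_CUBIC)]); b=cv2.copyMakeBorder(b,0,0,0,a.shape[1]-b.shape[1],cv2.BORDER_CONSTANT)
cv2.imwrite("pics/f.png",np.vstack([a,b])); print(a.shape)
wh(-22.5,31.5); g=cv2.cvtColor(c["img"],cv2.COLOR_RGB2GRAY); print(g[253:268,497:510])
```

```text
(324, 792, 3)
shift cm [-0.12 -0.01  5.78] twist [0.  0.1 0.1] TCP [ 0.4606 -0.3059  0.2146] t 30.75
[[ 11  32  32  29  27  31  28  30  35  33  31  42  77]
 [ 15  34  35  32  35  30  31  29  27  31  29  35  75]
 [ 15  34  40  49  47  52  50  52  50  52  41  37  70]
 [ 10  38  58  81  90  92  89  87  92  92  64  38  69]
 [ 14  40  78 110 119 121 120 121 122 118  80  38  61]
 [ 14  44  85 116 119 127 132 118 120 123  84  40  46]
 [ 11  45  88 115 104 121 126 102 110 121  86  42  45]
 [ 11  40  85 114  99 103 109  89 100 117  86  37  47]
 [ 14  36  79 113  98  90  91  82  94 113  88  43  45]
 [ 19  32  75 116 118 111 104  83  83 103  83  43  33]
 [  9  30  75 118 135 133 117  88  80  91  75  41  26]
 [  0  32  74 114 133 130 109  83  78  85  63  36  27]
 [  0  19  58  90 105 101  87  69  69  68  48  25  23]
 [  7  17  35  53  60  58  55  45  42  38  27  18  22]
 [  8   1  17  22  25  25  24  16  19  16  15  10  27]]
```

View pics/f.png

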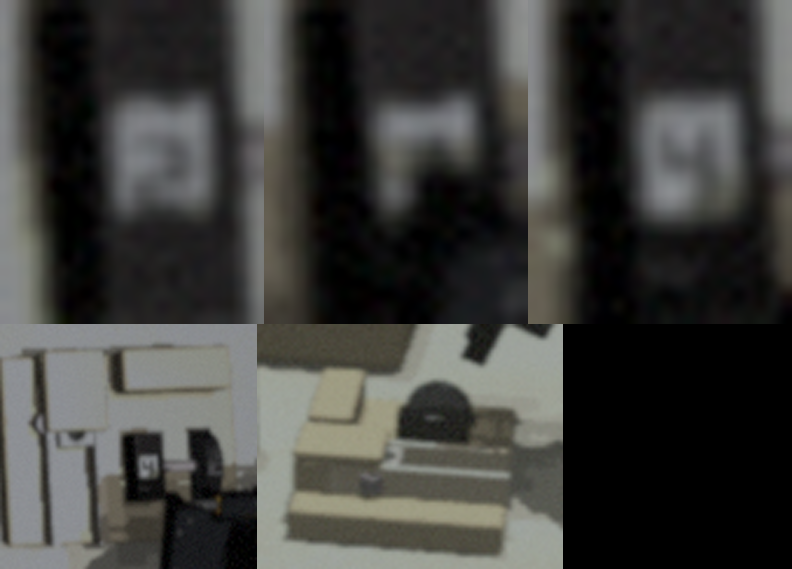

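The window shows a near-centred "4". The block's rear end stands about 13 mm in front of the hood, with part of a well visible at (75,437). I pull the arm clear and check both numerically without its shadow.

Emit:
servo_tool([
  {"xyz":[0,0,-3],"twist":[0,0,0],"jaw":0.6},
  {"xyz":[0,0,-6],"twist":[0,-4,0],"jaw":0.6},
  {"xyz":[0,-4,-9],"twist":[0,-10,0],"jaw":0.6},
  {"xyz":[0,-8,-10],"twist":[0,-16,0],"jaw":0.6},
  {"xyz":[0,-12,-10],"twist":[0,-22,0],"jaw":0.6},
  {"xyz":[0,-16,-10],"twist":[0,-22,0],"jaw":0.6},
  {"xyz":[0,-20,-10],"twist":[0,-22,0],"jaw":0.6},
  {"xyz":[0,-24,-10],"twist":[0,-22,0],"jaw":0.6},
  {"xyz":[0,-28,-10],"twist":[0,-22,0],"jaw":0.6},
  {"xyz":[0,-28,-10],"twist":[0,-22,0],"jaw":0.6},
])

```text
time_s: 31.58
tool_pos: [0.3907, -0.0229, 0.361]
tool_rot: [180.0, -0.3, 2.5]
force: [0.4, 0.2, 0.1]
grip_width: 0.0348
grasp_force: 0.0
```

Run:
```python
from h import *
env.read_camera("top"); c=env.read_camera("top"); g=cv2.cvtColor(c["img"],cv2.COLOR_RGB2GRAY).astype(int)
print(env.get_obs()["tool_pos"],g[253:268,497:510])
for y in (40,50,60):  # channel profile along x, at block-top height
    xs=np.arange(-30,20,2); P=proj(c,[[*(O+RR@[x/1e3,y/1e3]),.054] for x in xs]).astype(np.float32)
    print(y,cv2.remap(g.astype(np.float32),P[:,0],P[:,1],1).ravel().astype(int).tolist())
```

```text
[ 0.39104232 -0.0248196   0.3609206 ] [[ 15  35  38  38  33  37  32  35  34  34  36  41  82]
 [ 19  36  39  37  39  34  34  32  33  34  35  38  77]
 [ 23  36  43  48  56  54  54  51  55  54  43  38  75]
 [ 14  34  59  86  96  96  98  96  97  96  67  38  70]
 [ 15  39  84 116 125 128 126 125 128 126  84  45  62]
 [ 17  44  89 125 125 136 137 124 129 132  90  43  51]
 [ 16  45  91 118 113 127 133 110 118 127  93  44  47]
 [ 11  45  92 120 102 109 115  94 105 123  87  45  51]
 [  1  41  88 117 106  97  99  84  97 119  91  48  48]
 [  6  35  83 123 127 119 114  92  94 118  95  47  46]
 [  9  29  80 128 145 141 135 105  99 118  93  49  44]
 [  0  32  76 122 139 142 133 113 103 108  82  42  48]
 [  2  26  63  98 110 114 109  96  85  83  59  35  46]
 [  8  17  42  63  70  71  67  61  59  48  33  31  46]
 [  2  19  35  39  40  41  36  39  37  39  34  31  42]]
40 [123, 123, 119, 107, 100, 100, 100, 102, 104, 105, 107, 110, 112, 112, 113, 118, 130, 139, 136, 120, 97, 81, 83, 113, 139]
50 [151, 150, 151, 151, 151, 152, 150, 150, 150, 152, 151, 151, 151, 148, 142, 134, 132, 130, 115, 89, 69, 65, 79, 112, 137]
60 [150, 151, 150, 150, 151, 150, 150, 150, 150, 150, 149, 150, 150, 147, 139, 129, 128, 135, 139, 138, 138, 136, 129, 131, 140]
```

Run:
```python
from h import *
print(env.sign_off())
```

```text
the job is handed in; nothing more can be done
None
```

The job is handed in, but no verdict came back: by force and camera the two-well block is home against the stop, the "4" is centred to within about 0.05 rad, and I saw nothing else disturbed.

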